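# Rig the tabletop camera boom

## Robot

A 6-joint arm with a two-finger parallel gripper is mounted at the origin on the work surface. World frame = base frame: x ahead of the robot, y to its left, z up, the work surface at z = 0. Lengths are in m, angles in rad, forces in N, time in s.
With the tool pointing down it reaches from about 0.4 to 0.925 m from the base axis. Payload 12.5 kg.
Tool frame: the origin (TCP) lies at the very end of the fingers, on their centre line; the grasp point (between the pads) lies 19 mm behind it; z points along the fingers, x is the direction in which the jaws open and shut, and the axes are right-handed (so a half turn about z gives the same grasp; the last joint's range is limited). The gripper opens to 95 mm and grips with 3 to 60 N. Pads are 20 mm wide; open, the fingers measure 119 mm over their backs; the gripper's body (75 mm by 180 mm) begins 59 mm behind the grasp point.
Start: joints at [1.139, 0.491, 1.559, -0, 1.092, -0.106], TCP at [0.2, 0.592, 0.215] pointing down, gripper open.
Joint ranges: [-3.1, 3.1], [-0.84, 2.19], [0.05, 2.79], [-1.13, 4.28], [0.06, 2.93], [-2.69, 2.69]. Speed limits (rad/s): [2.22, 2.22, 2.79, 3.14, 3.14, 3.14].

## Interface

Orientations are given as a 3x3 rotation matrix whose columns are the frame's x, y, z axes.
In Python, from cell import observe, snapshot, get_calibration, hand_in gives the robot as it stands.
- The arm moves only by the tool apply_moves, never from a script. Its arguments are lists of equal length, an entry for each row: "claw": the opening, from 0 (shut) to 1 (fully open); "travel": the shift along the tool's x, y, z in m, a list of three; "rotation": the turn, a rotation vector about the tool's x, y, z in degrees, a list of three. In form: {"claw": [claw, ...], "travel": [[dx, dy, dz], ...], "rotation": [[ax, ay, az], ...]}. A call has exactly 8 rows; each row shifts and turns the pose as measured when the row begins, along the tool's axes as they then stand; what a row does not reach is not made up. A row lasts 1/10 s, in which the tool goes at most 50 mm and 8.59 degrees, less where a joint would pass 70% of its speed; a pose out of reach is approached as far as the arm can. A call with a gripper value outside its range is refused whole. The fingers move at their own pace and stop on an object; "newtons" is the grip in N (left out, the last holds). Time passes only in rows, so rows that do not move let the fingers close, or fill a call up. It gives the time, the measured TCP pose, the force and the opening at its end, in the units of the state.
- observe(): the state, without advancing time (a new reading comes with each control period).
- snapshot(name): name is "side" or "top"; returns the picture (480x640x3 uint8, red, green, blue); there is no depth.
- get_calibration(name): a dict with "fx", "fy", "cx", "cy" (pixels), "xyz" and "rotation" of the camera in the world. Camera axes: x right, y up, looking along -z (the intrinsics and any distortion apply to the point x, -y, -z); pixel columns grow to the right and rows downward; lengths in m; the calibration is good to about 2 mm. A picture is of the moment at which its call begins. get_calibration takes no time and is no camera call.
- hand_in(): hands the job in, once; it reports no verdict.
The state is a dict: "time": time; "qpos": joint angles; "joint_vel": joint speeds; "tau": joint torques, N m; "eef_pos": TCP position; "tool_rot": TCP orientation; "force": force on the tool from outside, world axes, zero at the start; "wrist_torque": the same for the moment, N m; "grip_width": finger opening in m.
Only numpy, scipy, OpenCV 4.12 (cv2) and the standard library are available. Lean on these libraries where they do the work, as an engineer would, in place of code of your own. Each camera call takes 0.05 s, during which the arm holds its last target.

## Task

Rig the small camera boom: take the camera plate off its sloped rest and lower it gently onto the deck of the boom so that both dowel pins go through the plate's two holes and it lies flat, fully home. Also hang the counterweight by its handle on the two-prong hook at the other end of the boom, lowering it gently so that its handle bar lies across both prongs and it hangs free. Let go of both and leave the other things on the table where they are.

Things in the scene. Friction and masses are not known exactly. Their poses are not given: they have to be found in the camera images.
- plate_grip (a point): Loose aluminium camera plate 80 (x) by 130 (y) by 10 mm, 0.35 kg, with an upright rib on its top: 14 mm thick (x), 50 long (y), 50 high. Point: centre of the rib, 35 mm above the plate's underside; z normal to the plate, out through the rib. Two 10 mm through holes at y = +-45 mm. Fits either way round. Starts tilted 25 degrees on the rest, its x pointing up the slope.
- deck (a point): Boom: middle of the level deck's top face, 100 mm above the table; deck 90 (x) by 140 (y) mm, dark steel, z up. Two steel dowel pins stand at y = +-45 mm: 8 mm diameter, 14 mm high, the top 6 mm tapering to 3 mm. Plate home: its rib centre is 35 mm above this point, its x along this x (either way).
- weight_bar (a point): Loose steel counterweight, 0.55 kg: block 36 (x) by 92 (y) by 24 mm with a strap handle above. Point: centre of the handle's level bar, 94 mm long along y, 10 by 10 mm section, 95 mm above the block's underside. Open window under the bar: 66 mm high, 78 mm wide (y) between the uprights. Starts standing on the table; z up.
- hook (a point): Boom: two-prong hook; point half-way between the prongs, level with their tops, 153.5 mm up. Prongs: level 7 mm rods along x at y = +-24 mm, from uprights at x = +55 to x = -40 mm, where the ends turn up to 18 mm above this point. Open ends face -x (robot). Between the prongs: free air down to the beam. Hung: the bar lies along y on both prongs, its centre 5 mm above this point.
- boom: Camera boom, fixed: dark steel foot 170 by 200 by 12 mm, column and aluminium beam along y (x +43 to +67 mm, top 94 mm up), pinned deck at its +y end, two-prong hook at its -y end. Origin on the table near its middle; deck point at (0, 130, 100) mm, hook point at (0, -150, 153.5) mm; z up.
- rest: Black sloped rest for the plate, fixed, foot 90 by 110 mm. Its top face, 110 mm wide (y), slopes 25 degrees, low at its -x side, high at +x; the face's middle is 75 mm up. A 7 mm lip along the low edge stops the plate sliding: lift the plate off square to the slope. Origin on the table under the middle; z up.
- tape: Bystander: black roll of tape standing flat, 90 mm diameter, 48 mm high. Origin at centre of its underside.
- battery: Bystander: grey battery brick 60 by 100 by 45 mm. Origin at centre of its underside.
- lens: Bystander: black camera lens standing upright, 74 mm diameter, 92 mm high. Origin at centre of its underside.
- bowl: Bystander: steel bowl, 140 mm diameter, 50 mm high. Origin at centre of its underside.
- mug: Bystander: white mug, 80 mm diameter, 90 mm high. Origin at centre of its underside.
- wrench: Bystander: steel wrench lying on the table along its x. Origin about its middle.
Mind the look-alikes: they are no part of the job. Leave any orange or yellow look-alike of the part that bears plate_grip alone.

How it is judged:
By the outcome, as a careful person would: the job done as asked, in the order asked, and still so for the second after the job is handed in, with the robot touching nothing.
It also fails if it takes over 72 s, if anything falls off the work surface, if the arm or the gripper's body presses on something with over 40 N, if the wrist force passes 120 N, or if a joint passes its speed limit or range.

## Working session

There is one attempt and no reset: what is moved stays moved. The work goes in short steps, Python scripts to look and compute and a tool call to move; the robot and the scene stay as the last step left them, time stands still between calls to the robot, and variables do not carry over. Pictures are saved under pics/ and viewed, and the job is handed in when it is done.

Besides the shell and the picture viewer there is one more tool, called as name(argument=value, ...), one argument or row to a line, values as JSON. apply_moves: Moves the arm, as the interface text tells. Its arguments: {"type":"object","properties":{"claw":{"type":"array","items":{"type":"number"}},"travel":{"type":"array","items":{"type":"array","items":{"type":"number"}}},"rotation":{"type":"array","items":{"type":"array","items":{"type":"number"}}},"newtons":{"type":"number"}},"required":["claw","travel","rotation"]}

```bash
ls; mkdir -p pics
python3 - <<'E'
from cell import *
import cv2,json
for n in("side","top"):
    im=snapshot(n); cv2.imwrite(f"pics/{n}0.png",im[:,:,::-1]); print(n,get_calibration(n))
print(observe())
E
```

```text
pics
side {'fx': 563.0931002108946, 'fy': 563.0931002108946, 'cx': 313.0136882176323, 'cy': 236.9664675073581, 'xyz': array([ 0.3404798 , -0.92813008,  1.13261887]), 'rotation': array([[ 0.98377527,  0.13810685, -0.11451074],
       [-0.1787366 ,  0.69944022, -0.69198021],
       [-0.01547379,  0.70122028,  0.71277674]])}
top {'fx': 565.7005184815528, 'fy': 565.7005184815528, 'cx': 320.2314226297131, 'cy': 242.43029706347397, 'xyz': array([0.33458679, 0.05693761, 1.36171958]), 'rotation': array([[ 0.00205936,  0.99400177, -0.10934462],
       [-0.99985215,  0.00391337,  0.01674382],
       [ 0.0170713 ,  0.10929397,  0.99386287]])}
{'time': 0.1, 'qpos': array([ 1.13940154e+00,  4.91456913e-01,  1.55939554e+00, -1.38666045e-05,
        1.09175045e+00, -1.05600715e-01]), 'joint_vel': array([ 0.00121942, -0.00094875, -0.00340153,  0.00021028,  0.0018445 ,
        0.00153057]), 'tau': array([ 3.11040574e-03, -6.13622761e+01, -2.58608347e+01,  6.94130198e-02,
        4.69615962e-02, -2.25162898e-05]), 'eef_pos': array([0.19992235, 0.59191625, 0.2141441 ]), 'tool_rot': array([[ 3.20054922e-01,  9.47398901e-01, -4.11247903e-04],
       [ 9.47398456e-01, -3.20055173e-01, -9.22844352e-04],
       [-1.00592374e-03, -9.42547505e-05, -9.99999490e-01]]), 'force': array([-0.48628167,  0.35413896,  0.17249369]), 'wrist_torque': array([-0.03883416,  0.05710109,  0.05172368]), 'grip_width': 0.09499302014298783}
```

View pics/side0.png

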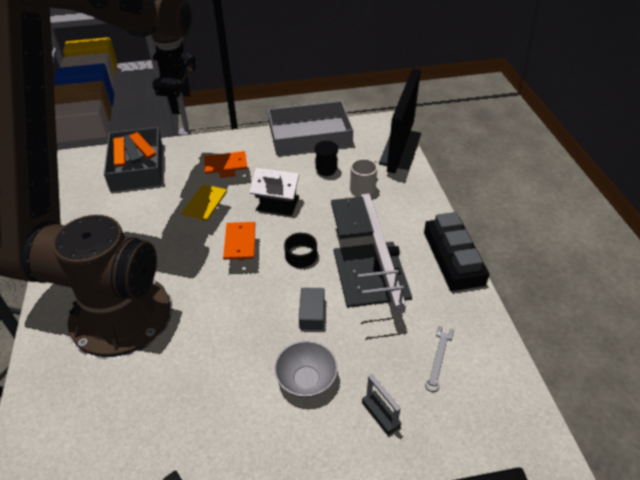

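View pics/top0.png

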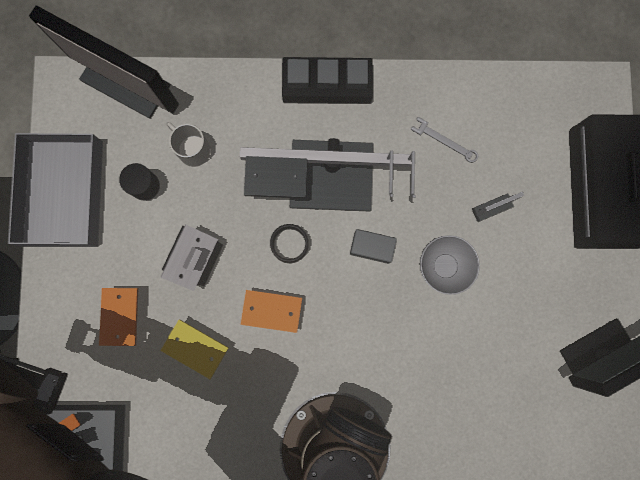

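The side view shows the silver plate with a rib on the black rest at (274,184), and the top view shows it at (193,257). The boom deck is at (277,177) in the top view and the hook prongs at (400,175). The counterweight is at top (497,206) and side (381,405).

Things that could be taken for the plate:
- Orange, top (120,317)
- Yellow, top (196,347)
- Orange, top (273,310)
- The silver plate on the rest, top (193,257). This is the one I choose.

Only one handled weight is visible. I'll check these with close crops.

```bash
cat > h.py <<'E'
import numpy as np, cv2
from cell import *
K={n:get_calibration(n) for n in("side","top")}
def ray(n,uv):
    k=K[n]; d=np.array([(uv[0]-k['cx'])/k['fx'],-(uv[1]-k['cy'])/k['fy'],-1.]); d=k['rotation']@d
    return np.array(k['xyz']),d/np.linalg.norm(d)
def plane(n,uv,z):
    o,d=ray(n,uv); return o+d*(z-o[2])/d[2]
def tri(us,ut):
    A=[];b=[]
    o1,d1=ray("side",us);o2,d2=ray("top",ut)
    s,t=np.linalg.lstsq(np.c_[d1,-d2],o2-o1,rcond=None)[0]
    p,q=o1+s*d1,o2+t*d2
    return (p+q)/2,np.linalg.norm(p-q)
def proj(n,p):
    k=K[n]; c=np.array(k['rotation']).T@(np.array(p)-k['xyz']); return np.array([k['cx']+k['fx']*c[0]/-c[2],k['cy']-k['fy']*c[1]/-c[2]])
def crop(im,x0,y0,w,h,s,name):
    c=cv2.resize(im[y0:y0+h,x0:x0+w,::-1],None,fx=s,fy=s,interpolation=cv2.INTER_CUBIC)
    c=np.clip(c.astype(float)*1.3+10,0,255).astype(np.uint8)
    for i in range(0,w,10):
        cv2.line(c,(i*s,0),(i*s,6 if i%50 else 14),(0,255,255),1)
        if i%20==0: cv2.putText(c,str(x0+i),(i*s,24),0,.35,(0,0,255),1)
    for i in range(0,h,10):
        cv2.line(c,(0,i*s),(6,i*s),(0,255,255),1)
        if i%20==0: cv2.putText(c,str(y0+i),(8,i*s+4),0,.35,(0,0,255),1)
    cv2.imwrite(name,c)
E
python3 - <<'E'
from h import *
s=cv2.imread("pics/side0.png")[:,:,::-1];t=cv2.imread("pics/top0.png")[:,:,::-1]
crop(t,155,215,75,75,8,"pics/c1.png");crop(s,235,155,75,65,8,"pics/c2.png")
crop(t,235,135,190,80,4,"pics/c3.png");crop(s,325,185,100,160,4,"pics/c4.png")
crop(t,465,180,65,50,10,"pics/c5.png");crop(s,350,365,60,75,8,"pics/c6.png")
E
cd pics; python3 -c "
import cv2,numpy as np
def st(a,b,n):
    a,b=cv2.imread(a),cv2.imread(b);h=max(a.shape[0],b.shape[0])
    p=lambda i:cv2.copyMakeBorder(i,0,h-i.shape[0],0,0,0)
    cv2.imwrite(n,np.hstack([p(a),p(b)]))
"
```

```text
(no output)
```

View pics/c1.png

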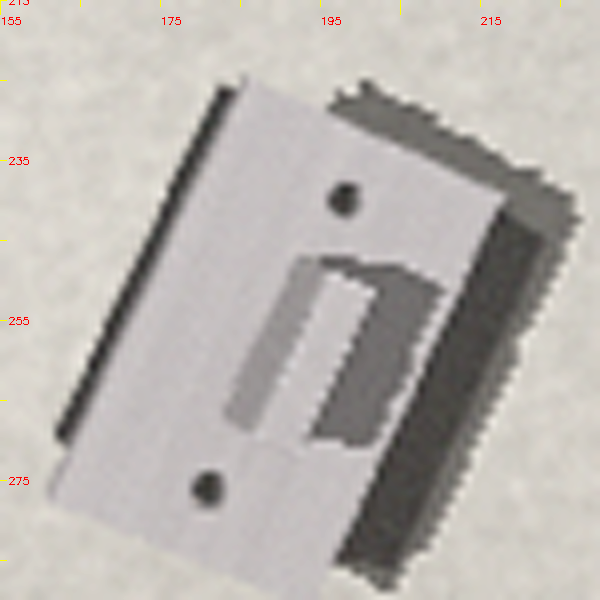

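View pics/c2.png

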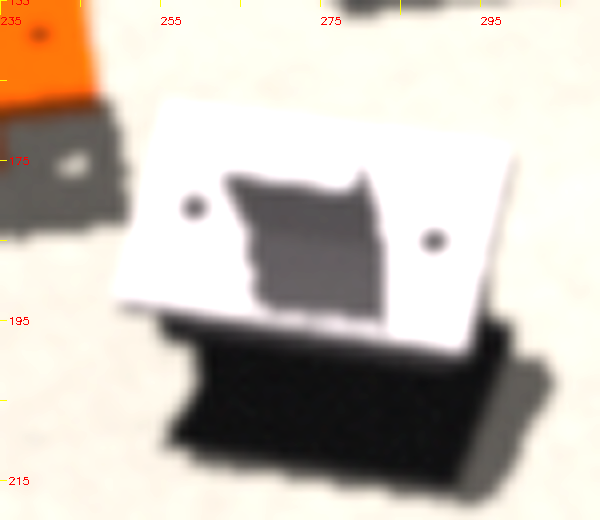

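View pics/c3.png

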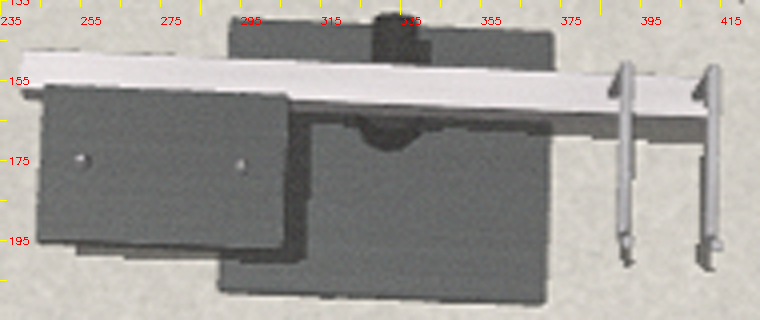

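View pics/c4.png

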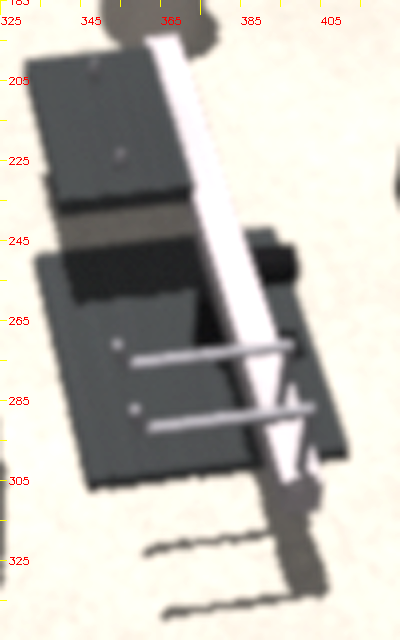

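View pics/c5.png

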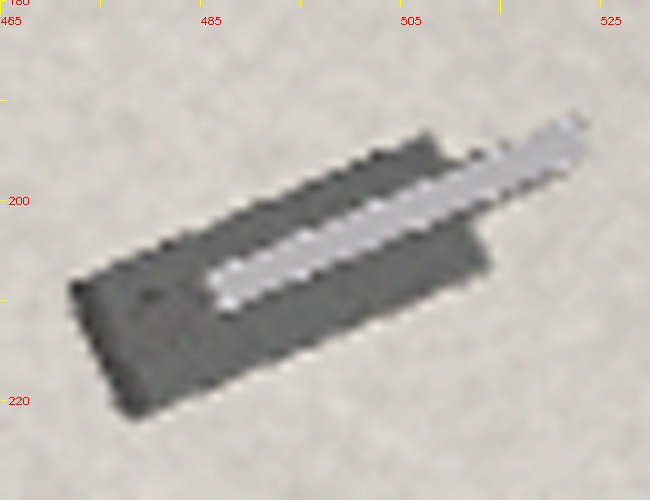

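View pics/c6.png

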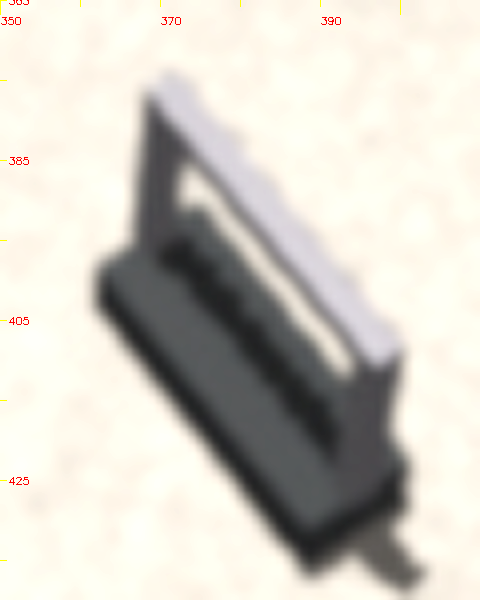

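The crops confirm the choice: silver plate with holes at top (198,240) and (181,276), side (259,181) and (289,185). The boom pins are at top (255,175) and (295,176). The prongs run along top columns 391 and 412, and the weight's bar is at top (486–523, 193–210). Next I triangulate these points.

```bash
cat > m1.py <<'E'
from h import *
S=cv2.imread("pics/side0.png")[:,:,::-1];T=cv2.imread("pics/top0.png")[:,:,::-1]
def cen(im,uv,r=4,dark=True):
    u,v=map(int,np.round(uv)); g=im[v-r:v+r+1,u-r:u+r+1].astype(float).mean(2)
    b=np.median(np.r_[g[0],g[-1],g[:,0],g[:,-1]]); w=(b-g) if dark else (g-b); w=np.clip(w-0.25*w.max(),0,None)
    Y,X=np.mgrid[v-r:v+r+1,u-r:u+r+1]; return np.array([(w*X).sum(),(w*Y).sum()])/w.sum()
np.set_printoptions(precision=4,suppress=True)
if __name__=="__main__":
    At,Bt=cen(T,(198,240),3),cen(T,(181,276),3);As,Bs=cen(S,(289,185),3),cen(S,(259,181),3)
    A,ea=tri(As,At);B,eb=tri(Bs,Bt);print("holes",At,Bt,As,Bs);print(A,ea,B,eb,np.linalg.norm(A-B),(A+B)/2)
    Pt,Qt=cen(T,(255,175),3,False),cen(T,(295,176),3,False);Ps,Qs=cen(S,(348,201),3,False),cen(S,(355,223),3,False)
    print("pins",Pt,Qt,Ps,Qs)
    P,ep=tri(Ps,Pt);Q,eq=tri(Qs,Qt);print(P,ep,Q,eq,np.linalg.norm(P-Q))
    print("pins z=.112",plane("top",Pt,.112),plane("top",Qt,.112),plane("side",Ps,.112),plane("side",Qs,.112))
    # weight bar
    def px(c,x0,y0,s): return np.array([(c[0]+.5)/s-.5+x0,(c[1]+.5)/s-.5+y0])
    E1,e1=tri(px((162,83),350,365,8),px((582,127),465,180,10)); 
    for a,b in (((147,92),(206,272)),): pass
    # silver mask of bar top face
    def mask(im,x0,y0,w,h,th):
        g=im[y0:y0+h,x0:x0+w].astype(float).mean(2); m=(g>th)
        return m
    for p in [T[y,x] for x,y in ((505,200),(487,208),(500,190),(475,200),(480,209))]: print(p)
    for p in [S[y,x] for x,y in ((385,392),(375,380),(360,380),(400,380),(378,396))]: print(p)
    for p in [T[y,x] for x,y in ((391,170),(412,170),(400,170),(391,195),(330,150))]: print('hk',p)
    for p in [S[y,x] for x,y in ((380,272),(385,289),(375,280))]: print('hk',p)
E
python3 m1.py
```

```text
holes [197.5248 239.413 ] [180.5371 275.5989] [288.7818 184.6885] [258.8481 180.4417]
[0.4799 0.3139 0.0817] 0.0026496782973727934 [0.3974 0.3499 0.0817] 0.003196483840400986 0.08998292445613103 [0.4386 0.3319 0.0817]
pins [254.5946 174.    ] [294.6924 175.6086] [347.3508 198.092 ] [354.6034 222.8101]
[0.6227 0.1831 0.1193] 0.003678092393768131 [0.6218 0.0938 0.1111] 0.003073363272092134 0.08970743960462407
pins z=.112 [0.6263 0.1838 0.112 ] [0.6231 0.0937 0.112 ] [0.6228 0.1908 0.112 ] [0.6199 0.0926 0.112 ]
[135 133 134]
[133 132 132]
[154 151 145]
[149 146 142]
[54 54 53]
[162 158 162]
[160 155 160]
[192 186 176]
[189 183 172]
[67 69 69]
hk [143 142 144]
hk [131 131 130]
hk [83 81 79]
hk [142 141 143]
hk [60 59 60]
hk [118 114 119]
hk [124 122 126]
hk [54 57 57]
```

```bash
cat > m2.py <<'E'
from m1 import *
from scipy.optimize import least_squares
def px(c,x0,y0,s): return np.array([(c[0]+.5)/s-.5+x0,(c[1]+.5)/s-.5+y0])
c3=lambda *c:px(c,235,135,4)
c4=lambda *c:px(c,325,185,4)
d=[0,.13,.1];hk=np.array([0,-.15,.1535])
D=lambda x,y,z=0:np.array([x,.13+y,.1+z]); H=lambda x,y,z:hk+[x,y,z]
top=[(D(-.045,.07),c3(38,241)),(D(.045,.07),c3(45,86)),(D(.045,-.07),c3(289,95)),(D(-.045,-.07),c3(282,247)),
 (D(0,.045,.014),[254.8,174.6]),(D(0,-.045,.014),[294.8,175.7]),
 (H(-.04,.024,.018),c3(627,237)),(H(-.04,-.024,.018),c3(715,243))]
side=[(D(-.045,.07),c4(26,62)),(D(-.045,-.07),c4(55,202)),(D(.045,-.07),c4(190,185)),
 (D(0,.045,.014),c4(95,62)),(D(0,-.045,.014),c4(119,152)),
 (H(-.04,.024,.018),c4(117,343)),(H(-.04,-.024,.018),c4(135,408))]
def pose(p,X): c,s=np.cos(p[2]),np.sin(p[2]); return np.array([p[0]+c*X[0]-s*X[1],p[1]+s*X[0]+c*X[1],X[2]])
def res(p,w): return np.concatenate([proj(n,pose(p,X))-uv for n in w for X,uv in (top if n=="top" else side)])
for w in (["top"],["side"],["top","side"]):
    r=least_squares(res,[.63,0,0],x_scale=[.1,.1,.1],args=(w,),loss="soft_l1"); print(w,r.x[:2],np.degrees(r.x[2]));print(res(r.x,w).reshape(-1,2).round(1).tolist())
    print("deck",pose(r.x,D(0,0)),"hook",pose(r.x,hk))
for n,(a,b) in {"tipL":(6,5),"tipR":(7,6),"cornA":(0,0),"cornD":(3,1),"cornC":(2,2)}.items(): print(n,tri(side[b][1],top[a][1]))
E
python3 m2.py
```

```text
['top'] [0.6171 0.0083] -2.7342849211279936
[[-1.0, -0.4], [-0.2, -0.5], [0.2, 0.5], [-0.1, 1.4], [0.0, -0.4], [0.1, 0.6], [0.2, -0.2], [0.5, -0.5]]
deck [0.6233 0.1381 0.1   ] hook [ 0.6099 -0.1416  0.1535]
['side'] [0.6139 0.0062] -3.0686591748054903
[[-0.6, -0.9], [0.1, -0.1], [0.7, 0.7], [-0.0, -0.3], [-0.2, 0.1], [0.3, 0.1], [-0.3, 0.1]]
deck [0.6208 0.136  0.1   ] hook [ 0.6059 -0.1436  0.1535]
['top', 'side'] [0.6157 0.0078] -2.8990687145436933
[[-0.9, -0.0], [0.1, -0.1], [0.5, 1.0], [0.0, 1.9], [0.2, -0.1], [0.3, 1.1], [0.3, 0.6], [0.7, 0.4], [-0.3, -1.3], [0.6, -0.6], [1.2, 0.1], [0.3, -0.7], [0.3, -0.4], [1.1, -0.5], [0.6, -0.5]]
deck [0.6223 0.1377 0.1   ] hook [ 0.6081 -0.142   0.1535]
tipL (array([ 0.569 , -0.1154,  0.1698]), np.float64(0.00405484043762068))
tipR (array([ 0.5672, -0.1629,  0.1688]), np.float64(0.002181381381165884))
cornA (array([0.5815, 0.2083, 0.0965]), np.float64(0.00010875228591078685))
cornD (array([0.5753, 0.0702, 0.0985]), np.float64(0.006219106084312429))
cornC (array([0.6634, 0.0667, 0.1003]), np.float64(0.0051067239206617305))
```

```bash
cat > m3.py <<'E'
from m2 import px
from m1 import *
c1=lambda *c:px(c,155,215,8)
c2=lambda *c:px(c,235,155,8)
for n,s,t in (("A+y",(514,150),(243,78)),("A-y",(468,355),(507,195)),("B+y",(165,97),(50,500))): print(n,tri(c2(*s),c1(*t)))
E
python3 m3.py|tail -3
python3 - <<'E'
from h import *
t=cv2.imread("pics/top0.png")[:,:,::-1]
crop(t,155,218,75,75,8,"pics/c7.png")
E
```

```text
A+y (array([0.513 , 0.3398, 0.0976]), np.float64(0.0007737732206209749))
A-y (array([0.4841, 0.2707, 0.0635]), np.float64(0.0010132241856871396))
B+y (array([0.3929, 0.3883, 0.1033]), np.float64(0.003373018713641591))
```

View pics/c7.png

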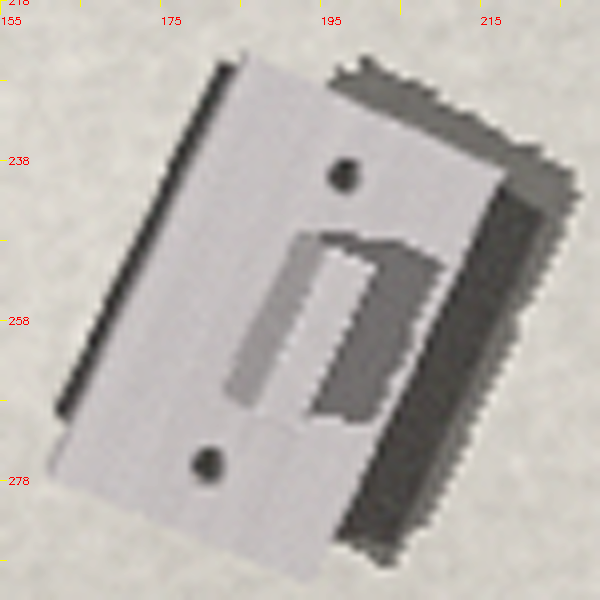

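```bash
cat > m3.py <<'E'
from m2 import px
from m1 import *
from scipy.optimize import least_squares
c1=lambda *c:px(c,155,218,8)
c2=lambda *c:px(c,235,155,8)
# plate frame: origin underside centre. yaw psi: x horiz dir. y=z x x
def R(psi):
    h=np.array([np.cos(psi),np.sin(psi),0]);t=np.radians(25)
    x=h*np.cos(t)+[0,0,np.sin(t)]; z=-h*np.sin(t)+[0,0,np.cos(t)]
    return np.c_[x,np.cross(z,x),z]
# y = z x x : B side (toward -x world) is +y
top=[((.04,-.065,.01),c1(243,54)),((-.04,-.065,.01),c1(507,171)),((.04,.065,.01),c1(50,474)),((-.04,.065,.01),c1(315,580)),
 ((0,-.045,.01),[197.5,239.5]),((0,.045,.01),[180.6,275.7]),((-.007,-.025,.06),c1(378,268)),((-.007,.025,.06),c1(306,413)),((.007,-.025,.01),c1(295,235)),((.007,.025,.01),c1(222,390))]
side=[((.04,-.065,.01),c2(514,150)),((-.04,-.065,.01),c2(468,357)),((.04,.065,.01),c2(165,95)),((-.04,.065,.01),c2(120,305)),
 ((0,-.045,.01),[288.8,184.8]),((0,.045,.01),[258.9,180.6])]
def res(p,w): return np.concatenate([proj(n,p[:3]+R(p[3])@np.array(X))-uv for n in w for X,uv in (top if n=="top" else side)])
print("=====")
for w in (["top"],["side"],["top","side"]):
    r=least_squares(res,[.44,.33,.075,1.17],args=(w,),loss="soft_l1")
    print(w,r.x[:3],np.degrees(r.x[3]),res(r.x,w).reshape(-1,2).round(1).tolist())
p=r.x;print("R",R(p[3]));print("grip pt",p[:3]+R(p[3])@[0,0,.035])
print("top only z=.075:",[least_squares(lambda q:res([q[0],q[1],.075,q[2]],[w]),[.44,.33,1.17]).x for w in ("top","side")])
E
python3 m3.py|sed -n '/=====/,$p'
```

```text
=====
['top'] [0.4427 0.3373 0.0599] 66.80237284990427 [[0.6, 0.0], [-0.8, -0.2], [0.3, 0.2], [-0.3, 0.2], [0.4, 0.0], [0.7, -0.1], [-0.2, -0.6], [-0.7, 2.0], [-0.0, -0.7], [-0.1, 0.0]]
['side'] [0.4377 0.3141 0.0897] 66.48349224494176 [[0.1, -0.0], [-0.0, -0.5], [0.2, 0.9], [-0.7, -0.4], [0.4, 0.1], [-0.1, 0.0]]
['top', 'side'] [0.4409 0.3345 0.0728] 66.78771681599305 [[0.5, -0.0], [-0.5, -0.1], [-0.0, 0.7], [-0.2, 0.8], [0.5, 0.2], [0.6, 0.4], [-0.1, -0.3], [-0.6, 2.5], [0.0, -0.5], [-0.2, 0.4], [0.3, -0.0], [0.3, -0.9], [1.0, 1.1], [0.3, -0.6], [0.7, -0.0], [0.7, 0.0]]
R [[ 0.3572 -0.9191 -0.1666]
 [ 0.8329  0.3941 -0.3884]
 [ 0.4226  0.      0.9063]]
grip pt [0.4351 0.3209 0.1045]
top only z=.075: [array([0.4417, 0.334 , 1.1668]), array([0.4391, 0.3318, 1.1623])]
```

The triangulated heights agree with the text. The plate's underside centre is about (0.441, 0.334, 0.074), with the high side towards +y. The two views differ by a constant ~2.5 mm in both places. Next I measure the weight and write a helper that works out row sizes.

```bash
cat > m4.py <<'E'
from m2 import px
from m1 import *
from scipy.optimize import least_squares
c5=lambda *c:px(c,465,180,10)
c6=lambda *c:px(c,350,365,8)
# bar-top face corners/ends; weight frame origin underside, y along bar toward +(x), z up
top=[((.005,.047,.1),c5(572,112)),((-.005,.047,.1),c5(588,145)),((.005,-.047,.1),c5(205,275)),((-.005,-.047,.1),c5(222,312)),
 ((.018,-.046,.024),c5(70,285)),((-.018,-.046,.024),c5(138,412)),((-.018,.046,.024),c5(490,265)),((.018,.046,.024),c5(430,132))]
side=[((-.005,-.047,.1),c6(147,95)),((-.005,.047,.1),c6(375,365)),((.005,.047,.1),c6(402,348)),((.005,-.047,.1),c6(170,72)),
 ((-.018,-.046,.024),c6(97,278)),((-.018,.046,.024),c6(308,535))]
# identify: bar dir e(yaw); x = perpendicular
def P(p,X):
    y=np.array([np.cos(p[3]),np.sin(p[3]),0]); x=np.array([-y[1],y[0],0])*-1
    x=np.array([y[1],-y[0],0]); return p[:3]+x*X[0]*SGN+y*X[1]+np.array([0,0,X[2]])
def res(p,w): return np.concatenate([proj(n,P(p,X))-uv for n in w for X,uv in (top if n=="top" else side)])
print("=====")
for SGN in (-1,1):
  for w in (["top"],["side"],["top","side"]):
    r=least_squares(res,[.55,-.34,0,-1.16],args=(w,),loss="soft_l1")
    print(SGN,w,r.cost,r.x[:3],np.degrees(r.x[3]),res(r.x,w).reshape(-1,2).round(1).tolist())
E
python3 m4.py|sed -n '/=====/,$p'
cat > plan.py <<'E'
import numpy as np
from cell import observe
from scipy.spatial.transform import Rotation as Ro, Slerp
def rows(pos,R,n,start=None):
    o=observe(); p0,R0=(np.array(o['eef_pos']),np.array(o['tool_rot'])) if start is None else start
    sl=Slerp([0,1],Ro.from_matrix([R0,R])); P=[p0+(np.array(pos)-p0)*i/n for i in range(n+1)]; Q=[m.as_matrix() for m in sl(np.linspace(0,1,n+1))]
    print("total",np.linalg.norm(pos-p0),"deg",np.degrees((Ro.from_matrix(R0).inv()*Ro.from_matrix(R)).magnitude()))
    print("travel",[ [round(float(v),4) for v in Q[i].T@(P[i+1]-P[i])] for i in range(n)])
    print("rot",[ [round(float(v),2) for v in (Ro.from_matrix(Q[i]).inv()*Ro.from_matrix(Q[i+1])).as_rotvec(degrees=True)] for i in range(n)])
def down(yaw):
    c,s=np.cos(np.radians(yaw)),np.sin(np.radians(yaw)); return np.array([[c,s,0],[s,-c,0],[0,0,-1.]])
def plateR(psi=66.8,t=25):
    psi,t=np.radians([psi,t]);h=np.array([np.cos(psi),np.sin(psi),0]);x=h*np.cos(t)+[0,0,np.sin(t)];z=-h*np.sin(t)+[0,0,np.cos(t)]
    return np.c_[x,np.cross(z,x),z]
PT=plateR(); TR=np.c_[PT[:,0],-PT[:,1],-PT[:,2]]
U=np.array([.4405,.3330,.074])
E
python3 - <<'E'
from plan import *
rows(U+PT[:,2]*.099,TR,16)
E
```

```text
=====
-1 ['top'] 1.7731045379138353 [ 0.5675 -0.3771  0.0145] -66.30699320366168 [[-0.0, -0.1], [0.3, 0.6], [-0.8, -0.0], [-0.6, 0.3], [1.0, -0.7], [0.6, 0.4], [0.1, -0.1], [-0.4, -0.5]]
-1 ['side'] 1.3350567351346965 [ 0.5719 -0.3753 -0.0193] -66.17348310366799 [[-0.5, 0.1], [-0.0, 0.5], [0.5, 0.0], [0.4, 0.6], [-0.5, -1.3], [0.0, -0.4]]
-1 ['top', 'side'] 5.088031613649936 [ 0.5697 -0.3833 -0.0034] -66.35795551384491 [[-0.3, 0.6], [-0.0, 1.2], [-0.6, 0.4], [-0.4, 0.6], [1.4, -0.3], [0.9, 0.6], [-0.0, 0.3], [-0.4, 0.1], [-0.0, -0.4], [0.8, 0.6], [1.3, 0.0], [0.9, 0.0], [-0.2, -1.5], [0.6, -0.0]]
1 ['top'] 80.39287774642386 [ 0.6045 -0.4451 -0.1789] -73.95883387186284 [[0.1, 6.8], [-2.7, -0.2], [2.6, 0.2], [-0.3, -7.2], [9.2, 8.4], [-1.6, -16.9], [-4.9, -11.2], [5.1, 14.6]]
1 ['side'] 50.421953358776 [ 0.5638 -0.3778 -0.0208] -66.54626048821365 [[-0.0, -0.3], [0.1, 0.2], [-7.1, 4.9], [-6.7, 4.9], [9.3, -7.7], [9.7, -7.3]]
1 ['top', 'side'] 139.7914192759113 [ 0.5639 -0.3846 -0.008 ] -66.5714564482894 [[1.5, 7.5], [-2.0, 0.2], [1.3, 7.1], [-2.3, -0.5], [7.7, 15.9], [-5.4, -10.4], [-6.
[... 229 characters left out ...]
 0.0025], [-0.0131, 0.0194, 0.0022], [-0.013, 0.0195, 0.0018], [-0.013, 0.0195, 0.0015], [-0.0129, 0.0196, 0.0012], [-0.0128, 0.0196, 0.0008], [-0.0128, 0.0197, 0.0005], [-0.0127, 0.0198, 0.0002], [-0.0126, 0.0198, -0.0002], [-0.0125, 0.0199, -0.0005], [-0.0124, 0.02, -0.0008], [-0.0122, 0.02, -0.0011], [-0.0121, 0.0201, -0.0014], [-0.012, 0.0201, -0.0017]]
rot [[-0.06, 1.57, 0.28], [-0.06, 1.57, 0.28], [-0.06, 1.57, 0.28], [-0.06, 1.57, 0.28], [-0.06, 1.57, 0.28], [-0.06, 1.57, 0.28], [-0.06, 1.57, 0.28], [-0.06, 1.57, 0.28], [-0.06, 1.57, 0.28], [-0.06, 1.57, 0.28], [-0.06, 1.57, 0.28], [-0.06, 1.57, 0.28], [-0.06, 1.57, 0.28], [-0.06, 1.57, 0.28], [-0.06, 1.57, 0.28], [-0.06, 1.57, 0.28]]
```

apply_moves(
  claw=[0.5,0.5,0.5,0.5,0.5,0.5,0.5,0.5],
  travel=[
    [-0.013,0.019,0.003],
    [-0.013,0.019,0.003],
    [-0.013,0.019,0.002],
    [-0.013,0.019,0.002],
    [-0.013,0.019,0.002],
    [-0.013,0.0195,0.0015],
    [-0.013,0.0195,0.001],
    [-0.013,0.0195,0.001],
  ],
  rotation=[
    [0,1.6,0.3],
    [0,1.6,0.3],
    [0,1.6,0.3],
    [0,1.6,0.3],
    [0,1.6,0.3],
    [0,1.6,0.3],
    [0,1.6,0.3],
    [0,1.6,0.3],
  ],
)

```text
time: 0.9
eef_pos: [0.3115, 0.4401, 0.185]
tool_rot: [[0.348, 0.934, 0.076], [0.91, -0.357, 0.212], [0.226, -0.005, -0.974]]
force: [0.0, 1.1, -0.2]
grip_width: 0.0481
```

Run:
```python
from plan import *
rows(U+PT[:,2]*.099,TR,8)
```

```text
total 0.18523631872400606 deg 12.180157181261364
travel [[-0.0123, 0.0196, -0.0002], [-0.0122, 0.0197, -0.0005], [-0.0121, 0.0198, -0.0007], [-0.0119, 0.0198, -0.001], [-0.0118, 0.0199, -0.0013], [-0.0117, 0.0199, -0.0015], [-0.0116, 0.02, -0.0018], [-0.0114, 0.02, -0.0021]]
rot [[-0.12, 1.49, 0.26], [-0.12, 1.49, 0.26], [-0.12, 1.49, 0.26], [-0.12, 1.49, 0.26], [-0.12, 1.49, 0.26], [-0.12, 1.49, 0.26], [-0.12, 1.49, 0.26], [-0.12, 1.49, 0.26]]
```

Tracking is good.

apply_moves(
  claw=[0.5,0.5,0.5,0.5,0.5,0.5,0.5,0.5],
  travel=[
    [-0.012,0.0196,0],
    [-0.012,0.0197,-0.0005],
    [-0.012,0.0198,-0.001],
    [-0.012,0.0198,-0.001],
    [-0.012,0.02,-0.001],
    [-0.012,0.02,-0.0015],
    [-0.0115,0.02,-0.002],
    [-0.0115,0.02,-0.002],
  ],
  rotation=[
    [-0.1,1.5,0.3],
    [-0.1,1.5,0.3],
    [-0.1,1.5,0.3],
    [-0.1,1.5,0.3],
    [-0.1,1.5,0.3],
    [-0.1,1.5,0.3],
    [-0.1,1.5,0.3],
    [-0.1,1.5,0.3],
  ],
)

```text
time: 1.7
eef_pos: [0.4272, 0.287, 0.1614]
tool_rot: [[0.362, 0.917, 0.169], [0.827, -0.4, 0.395], [0.43, -0.003, -0.903]]
force: [0.1, 0.9, -0.3]
grip_width: 0.0475
```

Run:
```python
from plan import *
from h import *
rows(U+PT[:,2]*.019,TR,8)
o=observe();print(o['eef_pos'])
print("tcp px", proj("top",o['eef_pos']),proj("side",o['eef_pos']))
s,t=snapshot("side"),snapshot("top")
cv2.imwrite("pics/side1.png",s[:,:,::-1]);cv2.imwrite("pics/top1.png",t[:,:,::-1])
crop(t,140,200,95,95,6,"pics/d1.png");crop(s,225,120,100,100,6,"pics/d2.png")
```

```text
total 0.0807505905104943 deg 0.6084381788640689
travel [[0.0007, -0.0007, 0.01], [0.0007, -0.0007, 0.01], [0.0007, -0.0007, 0.01], [0.0007, -0.0007, 0.01], [0.0007, -0.0007, 0.01], [0.0007, -0.0007, 0.01], [0.0007, -0.0007, 0.01], [0.0007, -0.0007, 0.01]]
rot [[-0.0, -0.06, -0.05], [-0.0, -0.06, -0.05], [-0.0, -0.06, -0.05], [-0.0, -0.06, -0.05], [-0.0, -0.06, -0.05], [-0.0, -0.06, -0.05], [-0.0, -0.06, -0.05], [-0.0, -0.06, -0.05]]
[0.42721362 0.28703928 0.16143196]
tcp px [202.12490866 260.45638785] [270.37577473 170.95149179]
```

View pics/d1.png

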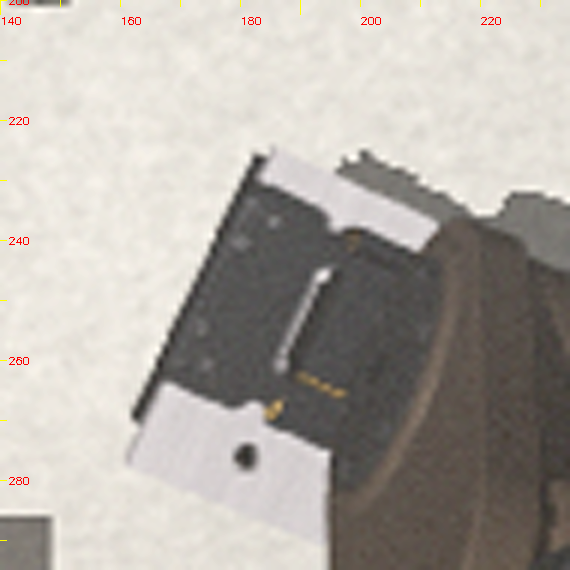

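View pics/d2.png

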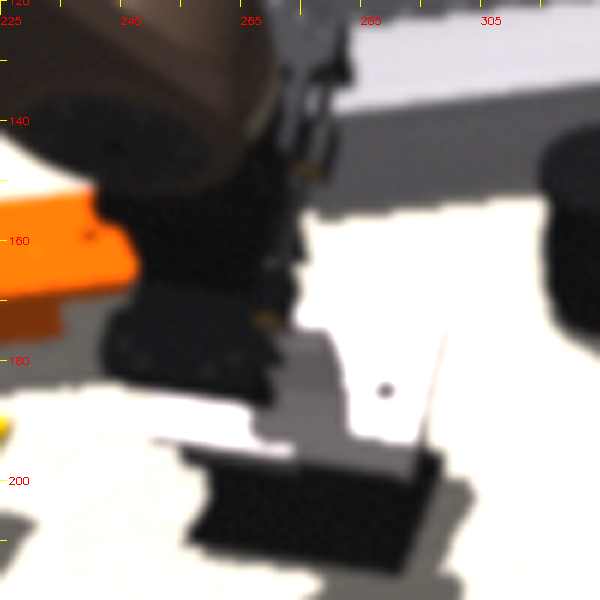

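The pre-grasp pose is over the rib. The body hides the fingers in both views, but the alignment looks consistent. I descend square to the slope.

apply_moves(
  claw=[0.5,0.5,0.5,0.5,0.5,0.5,0.5,0.5],
  travel=[
    [0.003,-0.003,0.01],
    [0.003,-0.003,0.01],
    [0,0,0.01],
    [0,0,0.01],
    [0,0,0.01],
    [0,0,0.01],
    [0,0,0.01],
    [0,0,0.01],
  ],
  rotation=[
    [0,-0.3,-0.2],
    [0,-0.3,-0.2],
    [0,0,0],
    [0,0,0],
    [0,0,0],
    [0,0,0],
    [0,0,0],
    [0,0,0],
  ],
)

```text
time: 2.6
eef_pos: [0.4333, 0.3342, 0.0851]
tool_rot: [[0.352, 0.922, 0.159], [0.839, -0.387, 0.382], [0.414, -0.001, -0.91]]
force: [-4.2, -9.1, 20.1]
grip_width: 0.0471
```

Run:
```python
from plan import *
rows(U+PT[:,2]*.019,TR,1)
```

```text
total 0.011327784710908716 deg 0.7068318468940997
travel [[-0.0033, 0.007, -0.0083]]
rot [[-0.24, 0.54, 0.38]]
```

The fingertips touched the plate (20 N) because the moves overshoot by about one row. I back off 8 mm and re-centre.

apply_moves(
  claw=[0.5,0.5,0.5,0.5,0.5,0.5,0.5,0.5],
  travel=[
    [0,0,-0.004],
    [-0.001,0.002,-0.002],
    [-0.001,0.002,0],
    [-0.0005,0.001,0],
    [0,0,0],
    [0,0,0],
    [0,0,0],
    [0,0,0],
  ],
  rotation=[
    [0,0,0],
    [-0.2,0.3,0.2],
    [0,0.2,0.1],
    [0,0,0],
    [0,0,0],
    [0,0,0],
    [0,0,0],
    [0,0,0],
  ],
)

```text
time: 3.4
eef_pos: [0.4333, 0.3321, 0.0869]
tool_rot: [[0.351, 0.922, 0.161], [0.837, -0.386, 0.387], [0.419, -0.001, -0.908]]
force: [0.1, 0.4, 0.3]
grip_width: 0.0476
```

Run:
```python
from plan import *
from h import *
rows(U+PT[:,2]*.019,TR,1)
s,t=snapshot("side"),snapshot("top")
crop(t,140,200,95,95,6,"pics/e1.png");crop(s,225,120,100,100,6,"pics/e2.png")
```

```text
total 0.00881802543621612 deg 0.5157839236003788
travel [[-0.0022, 0.0062, -0.0058]]
rot [[-0.26, 0.2, 0.4]]
```

View pics/e2.png

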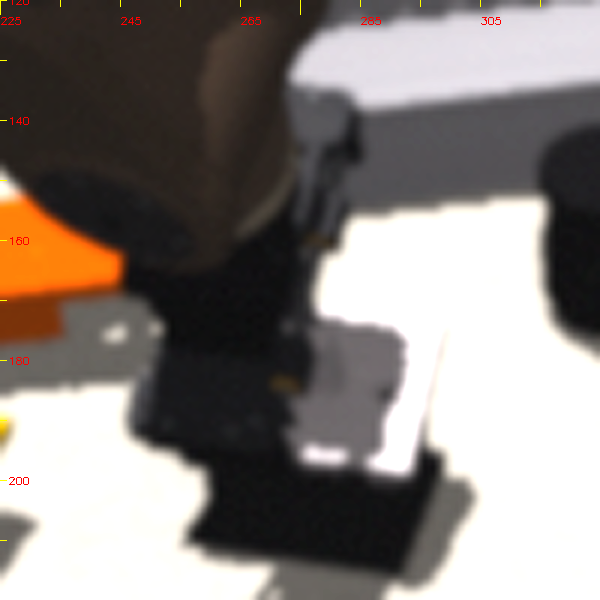

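View pics/e1.png

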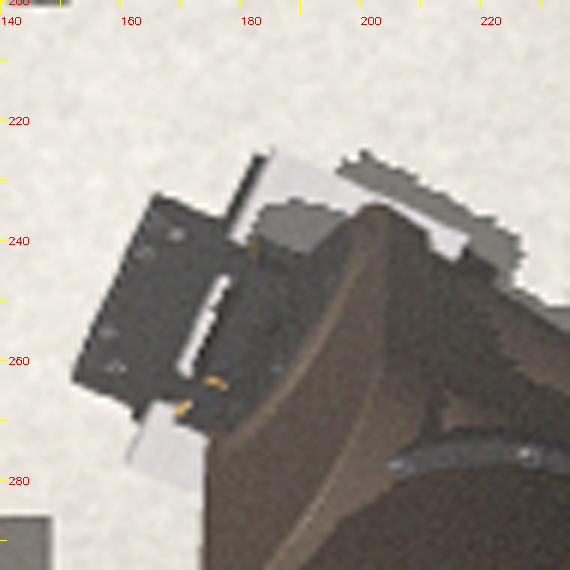

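apply_moves(
  claw=[0.5,0.5,0.5,0.5,0.5,0.5,0.5,0.5],
  travel=[
    [-0.001,0.003,-0.003],
    [-0.001,0.003,-0.002],
    [-0.001,0.002,-0.002],
    [0,0,0],
    [0,0,0],
    [0,0,0],
    [0,0,0],
    [0,0,0],
  ],
  rotation=[
    [0,0,0.3],
    [-0.2,0.2,0.3],
    [0,0,0],
    [0,0,0],
    [0,0,0],
    [0,0,0],
    [0,0,0],
    [0,0,0],
  ],
)

```text
time: 4.3
eef_pos: [0.4392, 0.3228, 0.0926]
tool_rot: [[0.361, 0.917, 0.167], [0.831, -0.398, 0.389], [0.423, -0.002, -0.906]]
force: [-0.5, -0.5, 0.5]
grip_width: 0.0477
```

Run:
```python
from plan import *
rows(U+PT[:,2]*.019,TR,1)
```

```text
total 0.0036475134369398435 deg 0.2778817001929756
travel [[0.0011, -0.0028, 0.002]]
rot [[-0.01, -0.03, -0.28]]
```

apply_moves(
  claw=[0.5,0.5,0.5,0.5,0.5,0.5,0.5,0.5],
  travel=[
    [0.0005,-0.0015,0.001],
    [0.0005,-0.001,0.001],
    [0,0,0],
    [0,0,0],
    [0,0,0],
    [0,0,0],
    [0,0,0],
    [0,0,0],
  ],
  rotation=[
    [0,0,-0.2],
    [0,0,0],
    [0,0,0],
    [0,0,0],
    [0,0,0],
    [0,0,0],
    [0,0,0],
    [0,0,0],
  ],
)

```text
time: 5.1
eef_pos: [0.4372, 0.3258, 0.0909]
tool_rot: [[0.358, 0.919, 0.166], [0.833, -0.394, 0.389], [0.423, -0.001, -0.906]]
force: [0.2, -0.7, -0.0]
grip_width: 0.0475
```

Run:
```python
from plan import *
rows(U+PT[:,2]*.019,TR,1)
```

```text
total 0.0003613586231523093 deg 0.05597365199943305
travel [[0.0, 0.0002, -0.0003]]
rot [[-0.03, -0.02, -0.04]]
```

Within 0.4 mm. I close gently.

apply_moves(
  claw=[0.35,0.25,0.15,0.1,0.05,0,0,0],
  travel=[
    [0,0,0],
    [0,0,0],
    [0,0,0],
    [0,0,0],
    [0,0,0],
    [0,0,0],
    [0,0,0],
    [0,0,0],
  ],
  rotation=[
    [0,0,0],
    [0,0,0],
    [0,0,0],
    [0,0,0],
    [0,0,0],
    [0,0,0],
    [0,0,0],
    [0,0,0],
  ],
  newtons=20,
)

```text
time: 5.9
eef_pos: [0.4377, 0.3263, 0.0914]
tool_rot: [[0.358, 0.919, 0.167], [0.832, -0.395, 0.39], [0.424, -0.001, -0.906]]
force: [0.5, 0.9, 0.7]
grip_width: 0.0141
```

Gripped at 14.1 mm, which matches the rib. I raise the grip force and lift square to the slope.

apply_moves(
  claw=[0,0,0,0,0,0,0,0],
  travel=[
    [0,0,0],
    [0,0,-0.003],
    [0,0,-0.008],
    [0,0,-0.012],
    [0,0,-0.015],
    [0,0,-0.015],
    [0,0,-0.01],
    [0,0,-0.003],
  ],
  rotation=[
    [0,0,0],
    [0,0,0],
    [0,0,0],
    [0,0,0],
    [0,0,0],
    [0,0,0],
    [0,0,0],
    [0,0,0],
  ],
  newtons=35,
)

```text
time: 6.7
eef_pos: [0.4237, 0.298, 0.151]
tool_rot: [[0.359, 0.919, 0.16], [0.835, -0.393, 0.385], [0.417, -0.005, -0.909]]
force: [0.1, -0.6, -3.4]
grip_width: 0.0134
```

Run:
```python
from plan import *
print(observe()['force'])
rows([.60,.139,.22],down(-2.9),20)
```

```text
[ 0.05419253 -0.6317786  -3.37435579]
total 0.24725070306712627 deg 73.4087459089042
travel [[-0.002, 0.0112, -0.0048], [-0.0014, 0.0114, -0.0046], [-0.0008, 0.0115, -0.0044], [-0.0002, 0.0116, -0.0043], [0.0004, 0.0117, -0.0041], [0.001, 0.0117, -0.004], [0.0016, 0.0116, -0.0038], [0.0023, 0.0116, -0.0037], [0.0029, 0.0115, -0.0036], [0.0035, 0.0113, -0.0035], [0.0041, 0.0111, -0.0034], [0.0047, 0.0109, -0.0034], [0.0053, 0.0107, -0.0033], [0.0058, 0.0104, -0.0033], [0.0064, 0.0101, -0.0033], [0.0069, 0.0097, -0.0033], [0.0074, 0.0093, -0.0033], [0.0079, 0.0089, -0.0033], [0.0084, 0.0085, -0.0033], [0.0088, 0.008, -0.0034]]
rot [[-0.76, -1.07, 3.43], [-0.76, -1.07, 3.43], [-0.76, -1.07, 3.43], [-0.76, -1.07, 3.43], [-0.76, -1.07, 3.43], [-0.76, -1.07, 3.43], [-0.76, -1.07, 3.43], [-0.76, -1.07, 3.43], [-0.76, -1.07, 3.43], [-0.76, -1.07, 3.43], [-0.76, -1.07, 3.43], [-0.76, -1.07, 3.43], [-0.76, -1.07, 3.43], [-0.76, -1.07, 3.43], [-0.76, -1.07, 3.43], [-0.76, -1.07, 3.43], [-0.76, -1.07, 3.43], [-0.76, -1.07, 3.43], [-0.76, -1.07, 3.43], [-0.76, -1.07, 3.43]]
```

Weight felt is −3.4 N, so the plate is in hand. I carry it towards the deck.

apply_moves(
  claw=[0,0,0,0,0,0,0,0],
  travel=[
    [-0.002,0.011,-0.006],
    [-0.0015,0.0115,-0.005],
    [-0.001,0.0115,-0.0045],
    [0,0.0115,-0.0045],
    [0.0005,0.0115,-0.004],
    [0.001,0.0115,-0.004],
    [0.0015,0.0115,-0.004],
    [0.002,0.0115,-0.004],
  ],
  rotation=[
    [-0.8,-1.1,3.4],
    [-0.8,-1.1,3.4],
    [-0.8,-1.1,3.4],
    [-0.8,-1.1,3.4],
    [-0.8,-1.1,3.4],
    [-0.8,-1.1,3.4],
    [-0.8,-1.1,3.4],
    [-0.8,-1.1,3.4],
  ],
)

```text
time: 7.5
eef_pos: [0.4906, 0.23, 0.1774]
tool_rot: [[0.773, 0.616, 0.149], [0.588, -0.785, 0.195], [0.237, -0.063, -0.969]]
force: [-0.7, 0.2, -4.2]
grip_width: 0.0136
```

apply_moves(
  claw=[0,0,0,0,0,0,0,0],
  travel=[
    [0.003,0.0115,-0.0036],
    [0.0035,0.0113,-0.0035],
    [0.004,0.011,-0.0035],
    [0.005,0.011,-0.0035],
    [0.005,0.0105,-0.0035],
    [0.006,0.0105,-0.0035],
    [0.0065,0.01,-0.0035],
    [0.007,0.0095,-0.0035],
  ],
  rotation=[
    [-0.8,-1.1,3.4],
    [-0.8,-1.1,3.4],
    [-0.8,-1.1,3.4],
    [-0.8,-1.1,3.4],
    [-0.8,-1.1,3.4],
    [-0.8,-1.1,3.4],
    [-0.8,-1.1,3.4],
    [-0.8,-1.1,3.4],
  ],
)

```text
time: 8.3
eef_pos: [0.5593, 0.1627, 0.2011]
tool_rot: [[0.986, 0.16, 0.039], [0.159, -0.987, 0.025], [0.042, -0.019, -0.999]]
force: [-0.7, -0.5, -3.8]
grip_width: 0.0136
```

Run:
```python
from plan import *
rows([.6225,.1375,.18],down(-2.9),4)
```

```text
total 0.07125747577914548 deg 12.365029352482594
travel [[0.0144, 0.0088, 0.0057], [0.0149, 0.008, 0.0056], [0.0153, 0.0072, 0.0055], [0.0157, 0.0064, 0.0054]]
rot [[-0.33, -0.57, 3.02], [-0.33, -0.57, 3.02], [-0.33, -0.57, 3.02], [-0.33, -0.57, 3.02]]
```

apply_moves(
  claw=[0,0,0,0,0,0,0,0],
  travel=[
    [0.012,0.008,0.004],
    [0.012,0.006,0.004],
    [0.012,0.005,0.003],
    [0.01,0.003,0.003],
    [0.005,0.002,0.002],
    [0,0,0],
    [0,0,0],
    [0,0,0],
  ],
  rotation=[
    [-0.3,-0.6,3],
    [-0.3,-0.6,3],
    [-0.3,-0.6,2.5],
    [-0.2,-0.4,1.5],
    [0,0,0.5],
    [0,0,0],
    [0,0,0],
    [0,0,0],
  ],
)

```text
time: 9.1
eef_pos: [0.6129, 0.1416, 0.1807]
tool_rot: [[1.0, -0.03, -0.008], [-0.03, -1.0, 0.002], [-0.008, -0.002, -1.0]]
force: [-0.3, 0.4, -3.8]
grip_width: 0.0136
```

Run:
```python
from plan import *
from h import *
rows([.6225,.1375,.17],down(-2.9),1)
o=observe();print(o['eef_pos'],o['force'],o['wrist_torque'])
s,t=snapshot("side"),snapshot("top")
cv2.imwrite("pics/side3.png",s[:,:,::-1]);cv2.imwrite("pics/top3.png",t[:,:,::-1])
crop(t,230,120,100,95,7,"pics/f1.png");crop(s,310,140,100,90,7,"pics/f2.png")
```

```text
total 0.014999277916749694 deg 1.2857267112202506
travel [[0.0098, 0.0039, 0.0106]]
rot [[-0.12, 0.48, 1.19]]
[0.61286444 0.14162155 0.18073067] [-0.33079972  0.38591388 -3.8217342 ] [-0.11918692  0.05421764  0.02348969]
```

View pics/f1.png

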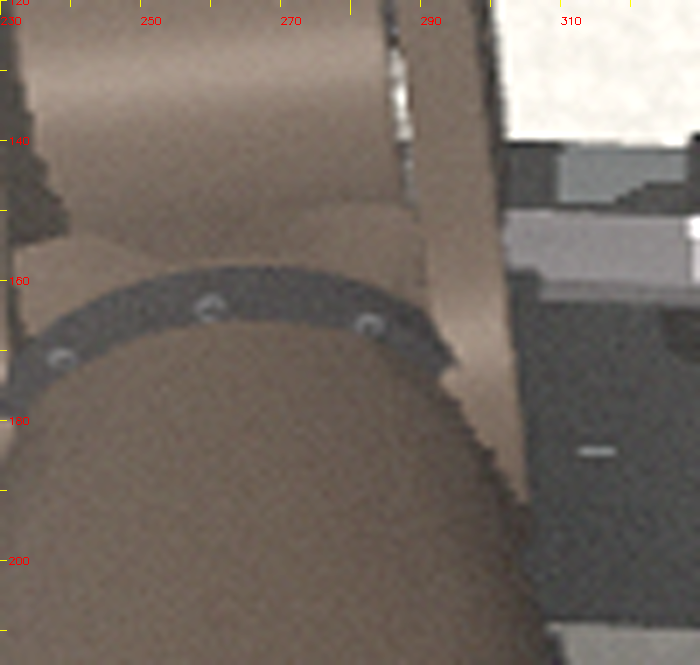

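View pics/f2.png

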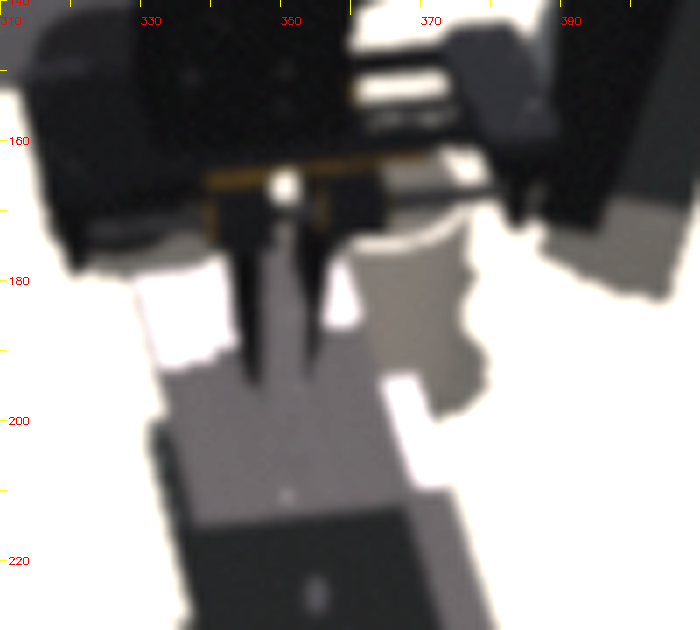

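Run:
```python
from h import *
o=observe();p=np.array(o['eef_pos']);R=np.array(o['tool_rot'])
np.set_printoptions(precision=1,suppress=True)
for nm,X in dict(hN=(0,.045,.0085),hNm=(0,.045,.0135),hF=(0,-.045,.0085),cNLt=(-.04,.065,.0085),cNRt=(.04,.065,.0085),cNLb=(-.04,.065,.0185),cNRb=(.04,.065,.0185),cFLt=(-.04,-.065,.0085)).items():
    uv=proj("side",p+R@np.array(X)); print(nm,uv,(uv-[310,140])*7)
```

```text
hN [351.9 205. ] [293.1 455. ]
hNm [351.8 206.5] [292.6 465.2]
hF [345.2 182.3] [246.2 296.3]
cNLt [337.7 212. ] [194.1 504.1]
cNRt [369.1 208.6] [413.6 480.3]
cNLb [337.6 214.9] [193.5 524.6]
cNRb [368.8 211.5] [411.8 500.7]
cFLt [329.  179.1] [132.7 273.4]
```

Run:
```python
from h import *
s=cv2.imread("pics/side3.png")[170:235,325:385].astype(float)
g=np.clip((s-20)*2.6,0,255).astype(np.uint8)
cv2.imwrite("pics/f3.png",cv2.resize(g,None,fx=9,fy=9,interpolation=cv2.INTER_NEAREST))
```

```text
(no output)
```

View pics/f3.png

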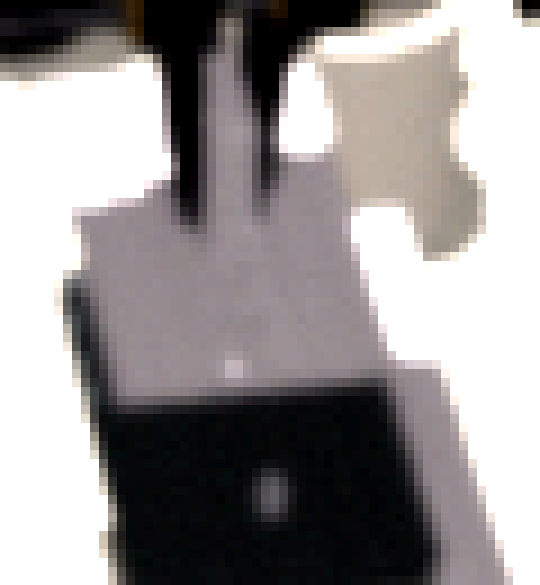

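```bash
cat > edge.py <<'E'
from h import *
def cross(vals,pos,thr):
    for i in range(len(vals)-1):
        if (vals[i]-thr)*(vals[i+1]-thr)<0: return pos[i]+(thr-vals[i])/(vals[i+1]-vals[i])
def run(fn,p,R,zb=.0185):
    g=cv2.imread(fn).astype(float).mean(2)
    pr=lambda X:proj("side",p+R@np.array(X))
    NLb,NRb,NRt,NLt,FLb,FRt=[pr(x) for x in((-.04,.065,zb),(.04,.065,zb),(.04,.065,zb-.01),(-.04,.065,zb-.01),(-.04,-.065,zb),(.04,-.065,zb-.01))]
    db=[]
    for c in range(int(NLb[0])+4,int(NRb[0])-4):
        r0=NLb[1]+(NRb[1]-NLb[1])*(c-NLb[0])/(NRb[0]-NLb[0]); rs=np.arange(int(r0)-3,int(r0)+5); v=g[rs,c]; x=cross(v,rs,(v[0]+v[-1])/2)
        if x: db.append(x-r0)
    def col(A,B,f0,f1):
        out=[]
        for r in range(int(A[1]+(B[1]-A[1])*f0),int(A[1]+(B[1]-A[1])*f1),-1):
            c0=A[0]+(B[0]-A[0])*(r-A[1])/(B[1]-A[1]); cs=np.arange(int(c0)-4,int(c0)+5); v=g[r,cs]; x=cross(v,cs,(v[0]+v[-1])/2)
            out.append((r,round(float(x-c0),2)) if x else (r,None))
        return out
    print("bottom row err",np.median(db),np.std(db)); print("left",col(NLb,FLb,.1,.35)); print("right",col(NRt,FRt,.05,.4))
E
python3 - <<'E'
from edge import *
o=observe();run("pics/side3.png",np.array(o['eef_pos']),np.array(o['tool_rot']))
E
```

```text
bottom row err -0.07085552269941786 0.12220053797888906
left [(211, -3.96), (210, -3.76), (209, -3.62), (208, -4.03), (207, -3.88), (206, -3.68), (205, -3.53), (204, -3.93)]
right [(206, -0.58), (205, -0.5), (204, -0.61), (203, -0.61), (202, -0.54), (201, -0.62), (200, -0.64), (199, -0.49), (198, -0.52), (197, -0.56), (196, -0.49)]
```

Run:
```python
from h import *
for n,(x0,y0,w,h,s) in {"side":(325,190,60,60,9),"top":(240,145,75,60,9)}.items():
    a=cv2.imread(f"pics/{n}0.png")[y0:y0+h,x0:x0+w].astype(float)
    g=np.clip((a-35)*2.8,0,255).astype(np.uint8)
    cv2.imwrite(f"pics/g_{n}.png",cv2.resize(g,None,fx=s,fy=s,interpolation=cv2.INTER_NEAREST))
g=cv2.imread("pics/side0.png").astype(int).mean(2).astype(int)
print(g[194:206,342:354]);print(g[217:231,348:362])
g=cv2.imread("pics/top0.png").astype(int).mean(2).astype(int)
print(g[170:181,250:260]);print(g[170:181,290:300])
```

```text
[[187 187 187 188 188 188 190 189 183 162 128  97]
 [187 187 187 185 185 184 187 188 186 177 158 133]
 [187 185 182 179 177 176 177 178 177 173 161 144]
 [177 172 164 156 150 149 147 144 140 136 125 114]
 [137 129 119 110 105 103  99  93  88  81  76  71]
 [ 80  77  74  70  68  72  76  71  63  61  58  57]
 [ 59  59  59  57  59  68  75  69  60  57  58  57]
 [ 57  58  58  57  59  67  70  63  58  58  57  56]
 [ 56  57  57  57  59  61  62  59  56  57  57  56]
 [ 56  56  57  58  56  55  55  55  55  56  57  56]
 [ 56  57  58  56  55  53  50  52  54  56  56  57]
 [ 57  57  58  56  56  53  52  51  55  56  56  57]]
[[56 56 55 55 55 55 55 56 55 56 54 55 54 55]
 [57 55 55 55 55 56 56 55 56 55 55 55 55 56]
 [55 56 55 55 54 55 56 55 56 55 55 55 53 55]
 [56 56 55 55 54 55 55 55 55 56 55 54 54 55]
 [55 56 56 55 55 57 60 61 57 56 55 55 54 55]
 [56 56 56 55 55 61 71 73 64 57 56 54 54 55]
 [55 56 56 56 56 62 74 75 65 57 55 55 55 55]
 [54 56 57 56 57 61 68 66 59 56 56 55 55 54]
 [55 55 55 56 56 57 60 58 56 54 56 55 55 54]
 [56 55 56 57 55 54 53 53 53 55 56 56 54 54]
 [56 55 55 56 55 53 52 54 54 55 56 56
[... 391 characters left out ...]
7  74  75]
 [ 77  73  74  76  81  77  65  59  78  75]
 [ 78  73  76  73  74  71  67  75  78  72]
 [ 76  79  78  78  74  74  77  78  76  73]
 [ 73  77  80  80  76  78  77  74  73  74]
 [ 79  74  74  75  76  78  79  76  75  78]]
[[ 71  75  71  70  70  72  70  73  73  68]
 [ 73  71  70  72  73  73  70  71  74  73]
 [ 74  73  72  70  75  75  71  72  70  72]
 [ 77  71  71  73  71  73  72  74  72  75]
 [ 73  72  72  70  71  76  70  72  71  72]
 [ 72  73  72  73  91 110  62  70  73  73]
 [ 71  73  70  77 102 117  70  68  71  73]
 [ 72  71  73  75  82  82  69  71  74  72]
 [ 70  72  72  76  73  68  58  74  71  72]
 [ 71  73  72  72  76  70  77  71  70  67]
 [ 74  76  73  74  73  73  73  73  76  75]]
```

View pics/g_side.png

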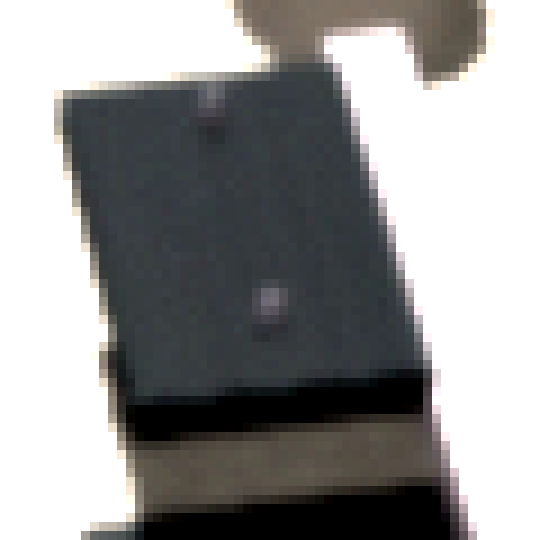

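View pics/g_top.png

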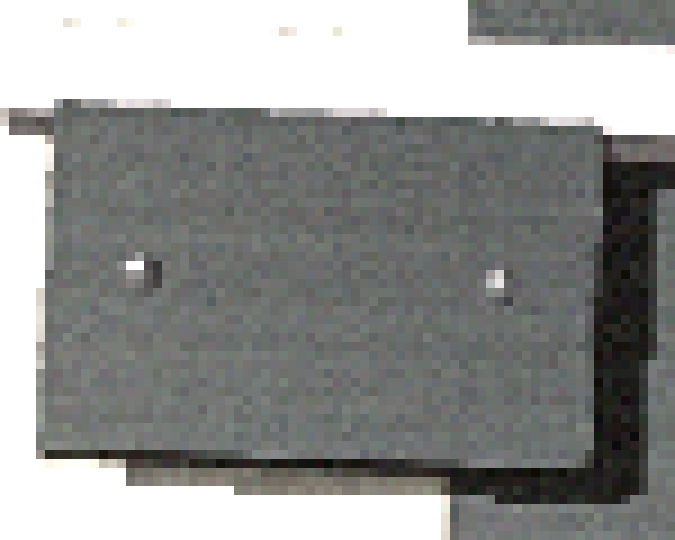

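```bash
cat > m5.py <<'E'
from h import *
from scipy.optimize import least_squares
def q(x,y,x0,y0): return np.array([x/9-.5+x0,y/9-.5+y0])
s=lambda x,y:q(x,y,325,190); t=lambda x,y:q(x,y,240,145)
D=lambda x,y,z=0:np.array([x,y,.1+z])
top=[(D(-.045,.07),t(42,452)),(D(.045,.07),t(55,105)),(D(.045,-.07),t(603,127)),(D(-.045,-.07),t(592,466)),(D(0,.045,.011),[254.6,174.2]),(D(0,-.045,.011),[294.7,175.6])]
side=[(D(-.045,.07),s(65,95)),(D(.045,.07),s(335,65)),(D(-.045,-.07),s(133,405)),(D(.045,-.07),s(427,378)),(D(0,.045,.007),[347.9,200.2]),(D(0,-.045,.007),[354.6,222.7])]
def pose(p,X): c,s=np.cos(p[2]),np.sin(p[2]); return np.array([p[0]+c*X[0]-s*X[1],p[1]+s*X[0]+c*X[1],X[2]])
def res(p,n): return np.concatenate([proj(n,pose(p,X))-uv for X,uv in (top if n=="top" else side)])
np.set_printoptions(precision=4,suppress=True)
for w in ("top","side"):
  for sl in (slice(0,None),):
    r=least_squares(res,[.62,.13,0],args=(w,)); print(w,r.x[:2],np.degrees(r.x[2]),res(r.x,w).reshape(-1,2).round(1).tolist())
  L=(top if w=="top" else side)
  print("pins", [plane(w,uv,X[2]) for X,uv in L[4:]])
E
python3 m5.py
```

```text
top [0.6242 0.1381] -1.5293492972786744 [[-0.6, 0.1], [-0.4, -0.3], [0.2, -0.7], [0.2, 0.5], [0.3, 0.3], [0.3, 0.2]]
pins [array([0.626 , 0.1839, 0.111 ]), array([0.6234, 0.0937, 0.111 ])]
side [0.6214 0.1379] -2.785403470691301 [[-1.3, -1.2], [0.9, -1.1], [-0.6, 0.0], [1.0, -0.6], [0.3, 1.1], [-0.4, 1.4]]
pins [array([0.6237, 0.1875, 0.107 ]), array([0.6214, 0.098 , 0.107 ])]
```

Run:
```python
from plan import *
rows([.6228,.1365,.1385],down(-2.4),5)
```

```text
total 0.0438712237772954 deg 0.8291955145152242
travel [[0.0021, 0.001, 0.0085], [0.0021, 0.001, 0.0085], [0.002, 0.001, 0.0085], [0.002, 0.001, 0.0085], [0.002, 0.001, 0.0085]]
rot [[-0.02, 0.09, 0.14], [-0.02, 0.09, 0.14], [-0.02, 0.09, 0.14], [-0.02, 0.09, 0.14], [-0.02, 0.09, 0.14]]
```

apply_moves(
  claw=[0,0,0,0,0,0,0,0],
  travel=[
    [0.002,0.001,0.005],
    [0.002,0.001,0.006],
    [0.002,0.001,0.006],
    [0.002,0.001,0.006],
    [0.002,0.001,0.006],
    [0,0,0.004],
    [0,0,0],
    [0,0,0],
  ],
  rotation=[
    [0,0.1,0.2],
    [0,0.1,0.2],
    [0,0.1,0.1],
    [0,0.1,0.1],
    [0,0.1,0.1],
    [0,0,0],
    [0,0,0],
    [0,0,0],
  ],
)

```text
time: 10.0
eef_pos: [0.623, 0.136, 0.1447]
tool_rot: [[0.999, -0.043, 0.001], [-0.043, -0.999, 0.002], [0.001, -0.002, -1.0]]
force: [-0.5, 0.7, -2.8]
grip_width: 0.014
```

Run:
```python
from plan import *
rows([.6228,.1365,.1385],down(-2.4),1)
```

```text
total 0.0061998525941838875 deg 0.1422774102988359
travel [[-0.0003, -0.0004, 0.0062]]
rot [[-0.12, -0.06, -0.05]]
```

apply_moves(
  claw=[0,0,0,0,0,0,0,0],
  travel=[
    [0,0,0.003],
    [0,0,0.003],
    [0,0,0],
    [0,0,0],
    [0,0,0],
    [0,0,0],
    [0,0,0],
    [0,0,0],
  ],
  rotation=[
    [0,0,0],
    [0,0,0],
    [0,0,0],
    [0,0,0],
    [0,0,0],
    [0,0,0],
    [0,0,0],
    [0,0,0],
  ],
)

```text
time: 10.8
eef_pos: [0.6233, 0.1363, 0.1391]
tool_rot: [[0.999, -0.042, 0.003], [-0.042, -0.999, 0.002], [0.003, -0.002, -1.0]]
force: [-0.0, -0.5, -3.0]
grip_width: 0.0136
```

Run:
```python
from plan import *
from edge import *
rows([.6228,.1365,.1385],down(-2.4),1)
o=observe()
s=snapshot("side"); cv2.imwrite("pics/side4.png",s[:,:,::-1])
run("pics/side4.png",np.array(o['eef_pos']),np.array(o['tool_rot']))
a=s[190:245,325:385,::-1].astype(float); g=np.clip((a-20)*2.2,0,255).astype(np.uint8)
cv2.imwrite("pics/h1.png",cv2.resize(g,None,fx=10,fy=10,interpolation=cv2.INTER_NEAREST))
p=np.array(o['eef_pos']);R=np.array(o['tool_rot'])
for X in ((-.04,.065,.0185),(.04,.065,.0185),(0,.045,.0085),(0,-.045,.0085)): print((proj("side",p+R@np.array(X))+.5-[325,190])*10)
```

```text
total 0.0008184716656863305 deg 0.19973568803824962
travel [[-0.0005, -0.0002, 0.0006]]
rot [[-0.13, -0.15, -0.03]]
bottom row err -0.09466035445041143 0.15519455407460495
left [(224, -4.36), (223, -4.22), (222, 1.85), (221, -4.48), (220, -4.36), (219, -4.2), (218, -4.08), (217, -4.46)]
right [(219, -1.62), (218, 3.19), (217, 3.45), (216, 3.05), (215, 3.1), (214, 3.31), (213, -2.78), (212, 2.9), (211, 3.23), (210, -0.57), (209, -0.58)]
[170.04735248 382.33693207]
[476.7587887  348.53055914]
[310.4180798  283.99624669]
[247.06562918  55.50952435]
```

View pics/h1.png

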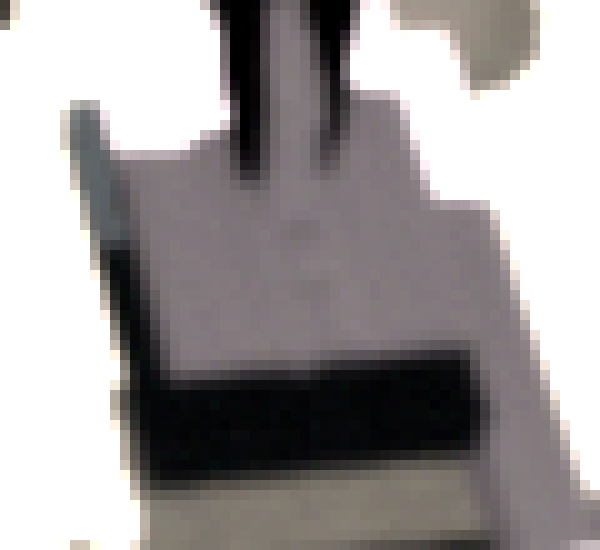

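In the side view the plate's near edge is at (341–372, 224–228) and sits centred over the deck, with the remaining offset within the pins' capture range. I lower slowly and watch the lateral force.

apply_moves(
  claw=[0,0,0,0,0,0,0,0],
  travel=[
    [0,0,0.002],
    [0,0,0.002],
    [0,0,0.002],
    [0,0,0.0015],
    [0,0,0],
    [0,0,0],
    [0,0,0],
    [0,0,0],
  ],
  rotation=[
    [0,0,0],
    [0,0,0],
    [0,0,0],
    [0,0,0],
    [0,0,0],
    [0,0,0],
    [0,0,0],
    [0,0,0],
  ],
)

```text
time: 11.65
eef_pos: [0.6232, 0.1363, 0.1308]
tool_rot: [[0.999, -0.042, 0.002], [-0.042, -0.999, 0.002], [0.002, -0.002, -1.0]]
force: [-1.1, -0.3, -3.4]
grip_width: 0.0141
```

Run:
```python
from cell import observe
o=observe();print(o['eef_pos'],o['force'],o['wrist_torque'])
```

```text
[0.62324396 0.13628697 0.13075444] [-1.12703448 -0.28197647 -3.36531112] [-0.10696745  0.09355841 -0.00956115]
```

apply_moves(
  claw=[0,0,0,0,0,0,0,0],
  travel=[
    [0,0,0.0015],
    [0,0,0.0015],
    [0,0,0.001],
    [0,0,0],
    [0,0,0],
    [0,0,0],
    [0,0,0],
    [0,0,0],
  ],
  rotation=[
    [0,0,0],
    [0,0,0],
    [0,0,0],
    [0,0,0],
    [0,0,0],
    [0,0,0],
    [0,0,0],
    [0,0,0],
  ],
)

```text
time: 12.45
eef_pos: [0.6232, 0.1364, 0.1266]
tool_rot: [[0.999, -0.042, 0.002], [-0.042, -0.999, 0.002], [0.002, -0.002, -1.0]]
force: [-0.4, 0.8, -3.3]
grip_width: 0.0135
```

Run:
```python
from cell import observe
o=observe();print(o['eef_pos'],o['force'],o['wrist_torque'])
```

```text
[0.62324352 0.13637664 0.12658126] [-0.41447468  0.82627738 -3.27824444] [-0.07557576  0.12027762  0.03013823]
```

No contact force yet. I continue in small steps.

apply_moves(
  claw=[0,0,0,0,0,0,0,0],
  travel=[
    [0,0,0.0015],
    [0,0,0.0015],
    [0,0,0.001],
    [0,0,0],
    [0,0,0],
    [0,0,0],
    [0,0,0],
    [0,0,0],
  ],
  rotation=[
    [0,0,0],
    [0,0,0],
    [0,0,0],
    [0,0,0],
    [0,0,0],
    [0,0,0],
    [0,0,0],
    [0,0,0],
  ],
)

```text
time: 13.25
eef_pos: [0.623, 0.1365, 0.1221]
tool_rot: [[0.999, -0.042, 0.002], [-0.042, -0.999, 0.002], [0.002, -0.002, -1.0]]
force: [-1.3, -0.0, -4.1]
grip_width: 0.0138
```

Run:
```python
from cell import observe
o=observe();print(o['eef_pos'],o['force'],o['wrist_torque'])
```

```text
[0.62300539 0.13651643 0.12213128] [-1.27323585 -0.01359294 -4.0817216 ] [-0.00596566  0.14557821  0.07487375]
```

apply_moves(
  claw=[0,0,0,0,0,0,0,0],
  travel=[
    [0,0,0.001],
    [0,0,0.001],
    [0,0,0.001],
    [0,0,0],
    [0,0,0],
    [0,0,0],
    [0,0,0],
    [0,0,0],
  ],
  rotation=[
    [0,0,0],
    [0,0,0],
    [0,0,0],
    [0,0,0],
    [0,0,0],
    [0,0,0],
    [0,0,0],
    [0,0,0],
  ],
)

```text
time: 14.05
eef_pos: [0.623, 0.1365, 0.1189]
tool_rot: [[0.999, -0.042, 0.002], [-0.042, -0.999, 0.002], [0.002, -0.003, -1.0]]
force: [0.0, -0.0, -3.3]
grip_width: 0.014
```

Run:
```python
from cell import observe
o=observe();print(o['eef_pos'],o['force'],o['wrist_torque'])
```

```text
[0.62299351 0.13654245 0.11888348] [ 0.00560769 -0.02107184 -3.30292446] [-0.04171913  0.20772934  0.01732235]
```

apply_moves(
  claw=[0,0,0,0,0,0,0,0],
  travel=[
    [0,0,0.0005],
    [0,0,0.0005],
    [0,0,0],
    [0,0,0],
    [0,0,0],
    [0,0,0],
    [0,0,0],
    [0,0,0],
  ],
  rotation=[
    [0,0,0],
    [0,0,0],
    [0,0,0],
    [0,0,0],
    [0,0,0],
    [0,0,0],
    [0,0,0],
    [0,0,0],
  ],
)

```text
time: 14.85
eef_pos: [0.6231, 0.1365, 0.1184]
tool_rot: [[0.999, -0.042, 0.002], [-0.042, -0.999, 0.003], [0.002, -0.003, -1.0]]
force: [-1.4, 0.2, -2.4]
grip_width: 0.014
```

Run:
```python
from cell import observe
o=observe();print(o['eef_pos'],o['force'],o['wrist_torque'])
```

```text
[0.62305298 0.13651071 0.11842807] [-1.37247236  0.17435513 -2.42978652] [0.03688803 0.32573783 0.03768663]
```

apply_moves(
  claw=[0,0,0,0,0,0,0,0],
  travel=[
    [0,0,0.0005],
    [0,0,0.0005],
    [0,0,0],
    [0,0,0],
    [0,0,0],
    [0,0,0],
    [0,0,0],
    [0,0,0],
  ],
  rotation=[
    [0,0,0],
    [0,0,0],
    [0,0,0],
    [0,0,0],
    [0,0,0],
    [0,0,0],
    [0,0,0],
    [0,0,0],
  ],
)

```text
time: 15.65
eef_pos: [0.6231, 0.1365, 0.1184]
tool_rot: [[0.999, -0.042, 0.003], [-0.042, -0.999, 0.003], [0.003, -0.003, -1.0]]
force: [-1.7, -0.8, 1.2]
grip_width: 0.0136
```

Run:
```python
from cell import *
from h import *
o=observe();print(o['eef_pos'],o['force'],o['wrist_torque'])
s=snapshot("side"); cv2.imwrite("pics/side5.png",s[:,:,::-1])
a=s[190:245,325:385,::-1].astype(float); g=np.clip((a-20)*2.2,0,255).astype(np.uint8)
cv2.imwrite("pics/h2.png",cv2.resize(g,None,fx=10,fy=10,interpolation=cv2.INTER_NEAREST))
```

```text
[0.62305922 0.13652801 0.11843187] [-1.72094909 -0.83917067  1.21489366] [0.07774983 0.61922361 0.0176971 ]
```

View pics/h2.png

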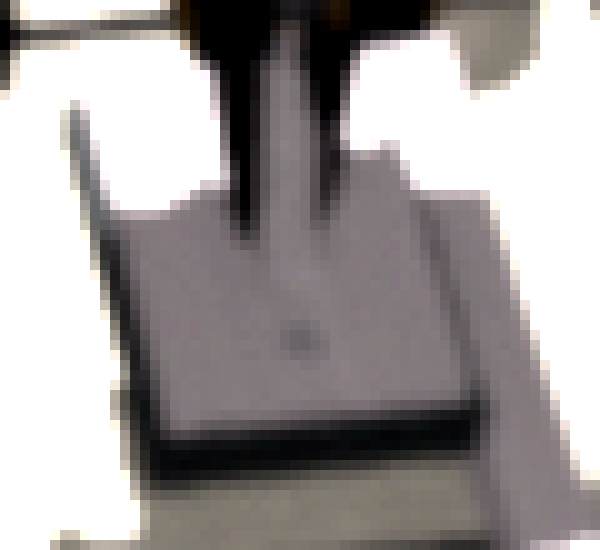

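The plate is at the deck surface, with contact force building to +4.6 N, and it sits centred with even margins. I release slowly.

apply_moves(
  claw=[0.17,0.2,0.25,0.3,0.35,0.4,0.4,0.4],
  travel=[
    [0,0,0],
    [0,0,0],
    [0,0,0],
    [0,0,0],
    [0,0,0],
    [0,0,0],
    [0,0,0],
    [0,0,0],
  ],
  rotation=[
    [0,0,0],
    [0,0,0],
    [0,0,0],
    [0,0,0],
    [0,0,0],
    [0,0,0],
    [0,0,0],
    [0,0,0],
  ],
)

```text
time: 16.5
eef_pos: [0.6244, 0.1364, 0.1187]
tool_rot: [[0.999, -0.042, 0.006], [-0.043, -0.999, 0.003], [0.006, -0.003, -1.0]]
force: [0.4, -0.1, 0.5]
grip_width: 0.0381
```

apply_moves(
  claw=[0.4,0.4,0.4,0.4,0.4,0.4,0.4,0.4],
  travel=[
    [0,0,-0.005],
    [0,0,-0.01],
    [0,0,-0.015],
    [0,0,-0.015],
    [0,0,-0.015],
    [0,0,-0.015],
    [0,0,-0.015],
    [0,0,-0.01],
  ],
  rotation=[
    [0,0,0],
    [0,0,0],
    [0,0,0],
    [0,0,0],
    [0,0,0],
    [0,0,0],
    [0,0,0],
    [0,0,0],
  ],
)

```text
time: 17.3
eef_pos: [0.6235, 0.1362, 0.2267]
tool_rot: [[0.999, -0.042, 0.007], [-0.042, -0.999, 0.003], [0.007, -0.003, -1.0]]
force: [-0.0, -0.4, 0.7]
grip_width: 0.0384
```

Run:
```python
from plan import *
rows([.5697,-.3825,.22],down(23.6-0),18)
print(observe()['qpos'])
```

```text
total 0.5214824223169151 deg 26.03836928342219
travel [[-0.0018, 0.0289, 0.0003], [-0.0025, 0.0289, 0.0003], [-0.0032, 0.0288, 0.0003], [-0.0039, 0.0287, 0.0003], [-0.0047, 0.0286, 0.0003], [-0.0054, 0.0285, 0.0003], [-0.0061, 0.0283, 0.0003], [-0.0068, 0.0282, 0.0003], [-0.0075, 0.028, 0.0003], [-0.0082, 0.0278, 0.0003], [-0.0089, 0.0276, 0.0003], [-0.0096, 0.0273, 0.0003], [-0.0103, 0.0271, 0.0003], [-0.011, 0.0268, 0.0003], [-0.0117, 0.0265, 0.0003], [-0.0123, 0.0262, 0.0003], [-0.013, 0.0259, 0.0004], [-0.0136, 0.0256, 0.0004]]
rot [[-0.0, -0.02, -1.45], [-0.0, -0.02, -1.45], [-0.0, -0.02, -1.45], [-0.0, -0.02, -1.45], [-0.0, -0.02, -1.45], [-0.0, -0.02, -1.45], [-0.0, -0.02, -1.45], [-0.0, -0.02, -1.45], [-0.0, -0.02, -1.45], [-0.0, -0.02, -1.45], [-0.0, -0.02, -1.45], [-0.0, -0.02, -1.45], [-0.0, -0.02, -1.45], [-0.0, -0.02, -1.45], [-0.0, -0.02, -1.45], [-0.0, -0.02, -1.45], [-0.0, -0.02, -1.45], [-0.0, -0.02, -1.45]]
[0.11070267 0.49625661 1.51483961 0.00217824 1.1233988  0.1522662 ]
```

apply_moves(
  claw=[0.4,0.4,0.4,0.4,0.4,0.4,0.4,0.4],
  travel=[
    [-0.002,0.02,0],
    [-0.0025,0.029,0],
    [-0.003,0.029,0],
    [-0.004,0.0285,0],
    [-0.0045,0.0285,0],
    [-0.0055,0.0285,0],
    [-0.006,0.0285,0],
    [-0.007,0.028,0],
  ],
  rotation=[
    [0,0,-1.5],
    [0,0,-1.5],
    [0,0,-1.5],
    [0,0,-1.5],
    [0,0,-1.5],
    [0,0,-1.5],
    [0,0,-1.5],
    [0,0,-1.5],
  ],
)

```text
time: 18.1
eef_pos: [0.6012, -0.09, 0.2323]
tool_rot: [[0.984, 0.18, 0.014], [0.18, -0.984, 0.003], [0.014, -0.001, -1.0]]
force: [0.4, -0.1, -0.3]
grip_width: 0.0382
```

Run:
```python
from plan import *
rows([.5697,-.3825,.20],down(23.6),9)
from h import *
s=snapshot("side"); t=snapshot("top")
a=s[170:245,310:400,::-1].astype(float); g=np.clip((a-20)*1.4,0,255).astype(np.uint8)
b=t[135:210,235:325,::-1].astype(float); b=np.clip((b-20)*1.4,0,255).astype(np.uint8)
cv2.imwrite("pics/i1.png",cv2.resize(np.vstack([g,b]),None,fx=4,fy=4,interpolation=cv2.INTER_CUBIC))
```

```text
total 0.2960073794988744 deg 13.264611487587626
travel [[-0.0093, 0.0313, 0.0034], [-0.0101, 0.0311, 0.0034], [-0.0109, 0.0308, 0.0035], [-0.0117, 0.0305, 0.0035], [-0.0125, 0.0302, 0.0035], [-0.0133, 0.0299, 0.0035], [-0.014, 0.0295, 0.0035], [-0.0148, 0.0292, 0.0035], [-0.0155, 0.0288, 0.0036]]
rot [[0.01, -0.09, -1.47], [0.01, -0.09, -1.47], [0.01, -0.09, -1.47], [0.01, -0.09, -1.47], [0.01, -0.09, -1.47], [0.01, -0.09, -1.47], [0.01, -0.09, -1.47], [0.01, -0.09, -1.47], [0.01, -0.09, -1.47]]
```

View pics/i1.png

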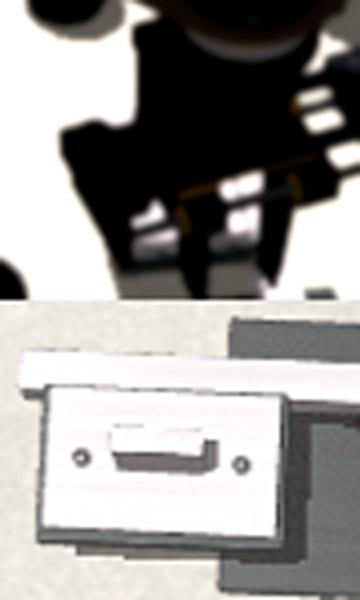

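The top view shows the plate lying on the deck with both pins visible in its holes, at crop (82,457) and (241,465). On to the weight.

apply_moves(
  claw=[0.4,0.4,0.4,0.4,0.4,0.4,0.4,0.4],
  travel=[
    [-0.01,0.028,0.003],
    [-0.011,0.03,0.003],
    [-0.012,0.03,0.003],
    [-0.0125,0.03,0.003],
    [-0.013,0.03,0.003],
    [-0.014,0.028,0.003],
    [-0.014,0.025,0.003],
    [-0.012,0.015,0],
  ],
  rotation=[
    [0,-0.1,-1.5],
    [0,-0.1,-1.5],
    [0,-0.1,-1.5],
    [0,-0.1,-1.5],
    [0,-0.1,-1.5],
    [0,-0.1,-1.5],
    [0,-0.1,-1.5],
    [0,-0.1,-1.5],
  ],
)

```text
time: 19.0
eef_pos: [0.5637, -0.3286, 0.2127]
tool_rot: [[0.922, 0.386, 0.002], [0.386, -0.922, -0.0], [0.002, 0.001, -1.0]]
force: [-0.4, 0.6, -0.6]
grip_width: 0.0382
```

apply_moves(
  claw=[0.4,0.4,0.4,0.4,0.4,0.4,0.4,0.4],
  travel=[
    [0,0,0],
    [0,0,0],
    [0,0,0],
    [0,0,0],
    [0,0,0],
    [0,0,0],
    [0,0,0],
    [0,0,0],
  ],
  rotation=[
    [0,0,0],
    [0,0,0],
    [0,0,0],
    [0,0,0],
    [0,0,0],
    [0,0,0],
    [0,0,0],
    [0,0,0],
  ],
)

```text
time: 19.8
eef_pos: [0.5651, -0.325, 0.2137]
tool_rot: [[0.923, 0.386, 0.003], [0.386, -0.923, 0.0], [0.002, 0.001, -1.0]]
force: [0.1, 0.6, 0.2]
grip_width: 0.0379
```

Run:
```python
from plan import *
rows([.5697,-.3825,.14],down(23.6),7)
from h import *
s=snapshot("side"); t=snapshot("top")
cv2.imwrite("pics/side6.png",s[:,:,::-1]);cv2.imwrite("pics/top6.png",t[:,:,::-1])
crop(s,330,340,100,110,5,"pics/j1.png");crop(t,440,160,110,90,5,"pics/j2.png")
```

```text
total 0.09359178482549893 deg 0.9223822377320854
travel [[-0.0026, 0.0078, 0.0105], [-0.0026, 0.0078, 0.0105], [-0.0026, 0.0078, 0.0105], [-0.0026, 0.0078, 0.0105], [-0.0026, 0.0078, 0.0105], [-0.0027, 0.0078, 0.0105], [-0.0027, 0.0078, 0.0105]]
rot [[0.01, -0.02, -0.13], [0.01, -0.02, -0.13], [0.01, -0.02, -0.13], [0.01, -0.02, -0.13], [0.01, -0.02, -0.13], [0.01, -0.02, -0.13], [0.01, -0.02, -0.13]]
```

View pics/j1.png

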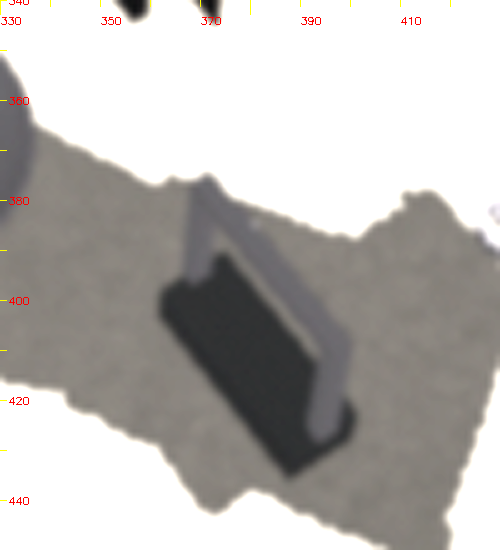

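View pics/j2.png

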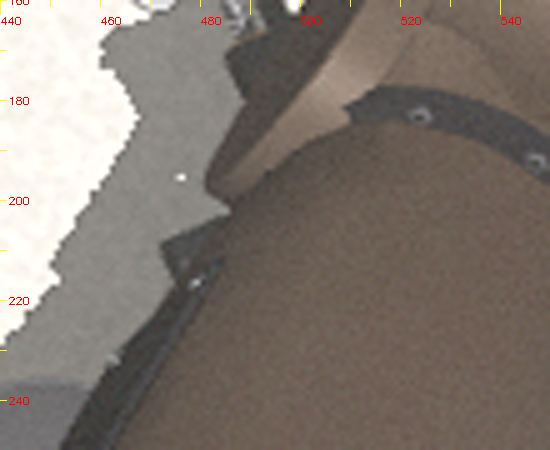

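apply_moves(
  claw=[0.4,0.4,0.4,0.4,0.4,0.4,0.4,0.4],
  travel=[
    [-0.003,0.008,0.01],
    [-0.003,0.008,0.01],
    [-0.003,0.008,0.01],
    [-0.003,0.008,0.01],
    [-0.002,0.008,0.01],
    [-0.001,0.005,0.007],
    [0,0,0],
    [0,0,0],
  ],
  rotation=[
    [0,0,-0.2],
    [0,0,-0.2],
    [0,0,-0.2],
    [0,0,-0.1],
    [0,0,-0.1],
    [0,0,0],
    [0,0,0],
    [0,0,0],
  ],
)

```text
time: 20.7
eef_pos: [0.5685, -0.3777, 0.1492]
tool_rot: [[0.917, 0.398, 0.0], [0.398, -0.917, 0.002], [0.001, -0.002, -1.0]]
force: [0.1, -0.1, 0.4]
grip_width: 0.038
```

Run:
```python
from plan import *
rows([.5697,-.3825,.076],down(23.6),7)
from h import *
o=observe();p=np.array(o['eef_pos']);R=np.array(o['tool_rot'])
for X in ((-.019,0,0),(.019,0,0),(0,0,0)): print(proj("side",p+R@np.array(X)))
s=snapshot("side"); cv2.imwrite("pics/side7.png",s[:,:,::-1])
crop(s,340,350,75,90,7,"pics/k1.png")
```

```text
total 0.07337403057726621 deg 0.1828630260651016
travel [[-0.0001, 0.0007, 0.0105], [-0.0001, 0.0007, 0.0105], [-0.0001, 0.0007, 0.0105], [-0.0001, 0.0007, 0.0105], [-0.0001, 0.0007, 0.0105], [-0.0001, 0.0007, 0.0105], [-0.0001, 0.0007, 0.0105]]
rot [[-0.01, -0.01, -0.02], [-0.01, -0.01, -0.02], [-0.01, -0.01, -0.02], [-0.01, -0.01, -0.02], [-0.01, -0.01, -0.02], [-0.01, -0.01, -0.02], [-0.01, -0.01, -0.02]]
[377.15795554 380.62654845]
[392.27840796 370.97890334]
[384.76741671 375.7713114 ]
```

View pics/k1.png

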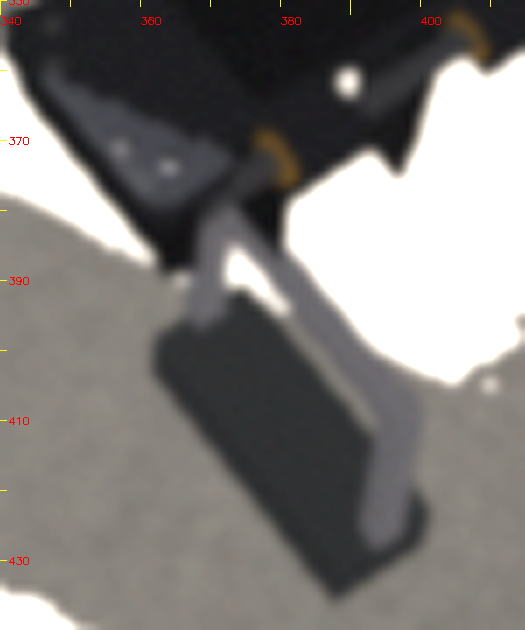

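The fingertips at about (370,388) and (396,375) match the projected TCP and straddle the bar. I descend in two steps.

apply_moves(
  claw=[0.4,0.4,0.4,0.4,0.4,0.4,0.4,0.4],
  travel=[
    [0,0.001,0.008],
    [0,0.001,0.01],
    [0,0.001,0.01],
    [0,0.001,0.01],
    [0,0.0005,0.01],
    [0,0,0.006],
    [0,0,0],
    [0,0,0],
  ],
  rotation=[
    [0,0,0],
    [0,0,0],
    [0,0,0],
    [0,0,0],
    [0,0,0],
    [0,0,0],
    [0,0,0],
    [0,0,0],
  ],
)

```text
time: 21.55
eef_pos: [0.5708, -0.381, 0.0908]
tool_rot: [[0.917, 0.399, 0.001], [0.399, -0.917, 0.002], [0.001, -0.001, -1.0]]
force: [0.3, -0.6, -0.2]
grip_width: 0.0379
```

Run:
```python
from plan import *
rows([.5697,-.3825,.076],down(23.6),1)
```

```text
total 0.014936633484782854 deg 0.13022109988716887
travel [[-0.0016, 0.001, 0.0148]]
rot [[-0.08, -0.07, -0.07]]
```

apply_moves(
  claw=[0.4,0.4,0.4,0.4,0.4,0.4,0.4,0.4],
  travel=[
    [-0.0005,0.0003,0.004],
    [-0.0005,0.0003,0.004],
    [-0.0005,0.0003,0.004],
    [0,0,0.002],
    [0,0,0],
    [0,0,0],
    [0,0,0],
    [0,0,0],
  ],
  rotation=[
    [0,0,0],
    [0,0,0],
    [0,0,0],
    [0,0,0],
    [0,0,0],
    [0,0,0],
    [0,0,0],
    [0,0,0],
  ],
)

```text
time: 22.35
eef_pos: [0.5701, -0.3829, 0.0769]
tool_rot: [[0.917, 0.399, 0.002], [0.399, -0.917, 0.0], [0.002, 0.0, -1.0]]
force: [-0.5, 0.3, 0.4]
grip_width: 0.0382
```

Run:
```python
from plan import *
rows([.5697,-.3825,.076],down(23.6),1)
from h import *
s=snapshot("side"); cv2.imwrite("pics/side8.png",s[:,:,::-1])
crop(s,340,350,75,90,7,"pics/k2.png")
```

```text
total 0.0010923387938916518 deg 0.14946861044109414
travel [[-0.0002, -0.0005, 0.0009]]
rot [[0.03, -0.13, -0.07]]
```

View pics/k2.png

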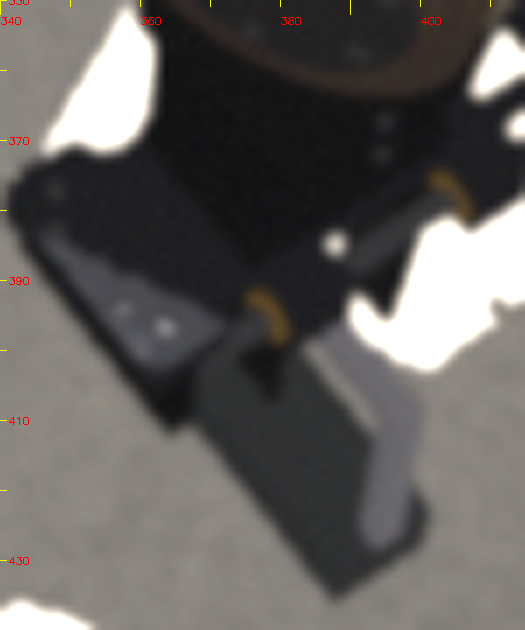

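The fingers straddle the middle of the bar. I close on it.

apply_moves(
  claw=[0.3,0.2,0.15,0.1,0.05,0,0,0],
  travel=[
    [0,0,0],
    [0,0,0],
    [0,0,0],
    [0,0,0],
    [0,0,0],
    [0,0,0],
    [0,0,0],
    [0,0,0],
  ],
  rotation=[
    [0,0,0],
    [0,0,0],
    [0,0,0],
    [0,0,0],
    [0,0,0],
    [0,0,0],
    [0,0,0],
    [0,0,0],
  ],
  newtons=20,
)

```text
time: 23.2
eef_pos: [0.57, -0.383, 0.0771]
tool_rot: [[0.917, 0.399, 0.002], [0.399, -0.917, 0.0], [0.002, 0.001, -1.0]]
force: [-0.9, -0.6, -0.0]
grip_width: 0.0098
```

apply_moves(
  claw=[0,0,0,0,0,0,0,0],
  travel=[
    [0,0,0],
    [0,0,-0.003],
    [0,0,-0.006],
    [0,0,-0.012],
    [0,0,-0.015],
    [0,0,-0.015],
    [0,0,-0.015],
    [0,0,-0.015],
  ],
  rotation=[
    [0,0,0],
    [0,0,0],
    [0,0,0],
    [0,0,0],
    [0,0,0],
    [0,0,0],
    [0,0,0],
    [0,0,0],
  ],
  newtons=45,
)

```text
time: 24.0
eef_pos: [0.5688, -0.3819, 0.1622]
tool_rot: [[0.917, 0.399, -0.002], [0.399, -0.917, 0.004], [-0.0, -0.004, -1.0]]
force: [-0.1, 0.1, -4.9]
grip_width: 0.0093
```

Run:
```python
from plan import *
rows([.49,-.15,.19],down(-2.8),14)
```

```text
total 0.24646327021258488 deg 26.34011248067201
travel [[0.0015, -0.0174, -0.0019], [0.0009, -0.0175, -0.0019], [0.0003, -0.0175, -0.0019], [-0.0003, -0.0175, -0.0019], [-0.0008, -0.0175, -0.0019], [-0.0014, -0.0174, -0.0019], [-0.002, -0.0174, -0.0019], [-0.0026, -0.0173, -0.0019], [-0.0031, -0.0172, -0.002], [-0.0037, -0.0171, -0.002], [-0.0042, -0.017, -0.002], [-0.0048, -0.0168, -0.002], [-0.0053, -0.0167, -0.002], [-0.0059, -0.0165, -0.002]]
rot [[-0.02, 0.0, 1.88], [-0.02, 0.0, 1.88], [-0.02, 0.0, 1.88], [-0.02, 0.0, 1.88], [-0.02, 0.0, 1.88], [-0.02, 0.0, 1.88], [-0.02, 0.0, 1.88], [-0.02, 0.0, 1.88], [-0.02, 0.0, 1.88], [-0.02, 0.0, 1.88], [-0.02, 0.0, 1.88], [-0.02, 0.0, 1.88], [-0.02, 0.0, 1.88], [-0.02, 0.0, 1.88]]
```

Weight in hand (−5 N). I carry it to a staging point in front of the hook's open ends.

apply_moves(
  claw=[0,0,0,0,0,0,0,0],
  travel=[
    [-0.003,-0.014,0],
    [-0.004,-0.017,0],
    [-0.003,-0.017,-0.001],
    [-0.003,-0.017,-0.001],
    [-0.003,-0.017,-0.001],
    [-0.003,-0.017,-0.001],
    [-0.003,-0.017,-0.001],
    [-0.003,-0.017,-0.001],
  ],
  rotation=[
    [0,0,1.8],
    [0,0,1.8],
    [0,0,1.8],
    [0,0,1.8],
    [0,0,1.8],
    [0,0,1.8],
    [0,0,1.8],
    [0,0,1.8],
  ],
)

```text
time: 24.8
eef_pos: [0.5059, -0.2609, 0.1819]
tool_rot: [[0.989, 0.148, 0.01], [0.148, -0.989, -0.005], [0.009, 0.007, -1.0]]
force: [0.2, 0.7, -4.0]
grip_width: 0.0097
```

Run:
```python
from plan import *
rows([.49,-.138,.179],down(-2.8),7)
```

```text
total 0.12396305936662305 deg 11.312239663369102
travel [[0.0003, -0.0177, 0.0003], [-0.0001, -0.0177, 0.0003], [-0.0006, -0.0177, 0.0003], [-0.0011, -0.0177, 0.0003], [-0.0016, -0.0176, 0.0004], [-0.0021, -0.0176, 0.0004], [-0.0026, -0.0175, 0.0004]]
rot [[0.05, -0.08, 1.61], [0.05, -0.08, 1.61], [0.05, -0.08, 1.61], [0.05, -0.08, 1.61], [0.05, -0.08, 1.61], [0.05, -0.08, 1.61], [0.05, -0.08, 1.61]]
```

apply_moves(
  claw=[0,0,0,0,0,0,0,0],
  travel=[
    [0,-0.016,0],
    [0,-0.016,0],
    [0,-0.016,0],
    [-0.001,-0.016,0],
    [-0.001,-0.016,0],
    [-0.001,-0.012,0],
    [0,-0.005,0],
    [0,0,0],
  ],
  rotation=[
    [0,-0.1,1.6],
    [0,-0.1,1.6],
    [0,-0.1,1.6],
    [0,-0.1,1.6],
    [0,-0.1,1.6],
    [0,-0.1,1.2],
    [0,0,0.5],
    [0,0,0],
  ],
)

```text
time: 25.6
eef_pos: [0.4953, -0.1594, 0.1923]
tool_rot: [[1.0, -0.028, 0.01], [-0.028, -1.0, -0.011], [0.01, 0.011, -1.0]]
force: [0.2, 0.7, -4.9]
grip_width: 0.0097
```

Run:
```python
from plan import *
rows([.49,-.138,.179],down(-2.8),1)
from h import *
o=observe();p=np.array(o['eef_pos']);R=np.array(o['tool_rot'])
for X in ((0,-.047,-.023),(0,.047,-.023),(0,-.024,-.013),(0,.024,-.013)): print(proj("side",p+R@np.array(X)))
s=snapshot("side"); cv2.imwrite("pics/side9.png",s[:,:,::-1]);t=snapshot("top"); cv2.imwrite("pics/top9.png",t[:,:,::-1])
crop(s,290,210,130,130,5,"pics/l1.png")
crop(t,330,130,110,110,5,"pics/l2.png")
```

```text
total 0.025723838932525223 deg 1.4840107130608051
travel [[-0.0061, -0.0213, 0.013]]
rot [[0.63, -0.58, 1.21]]
[322.92316766 260.333161  ]
[330.31414544 293.08142321]
[324.71507974 271.08647217]
[328.46641499 287.78755357]
```

View pics/l1.png

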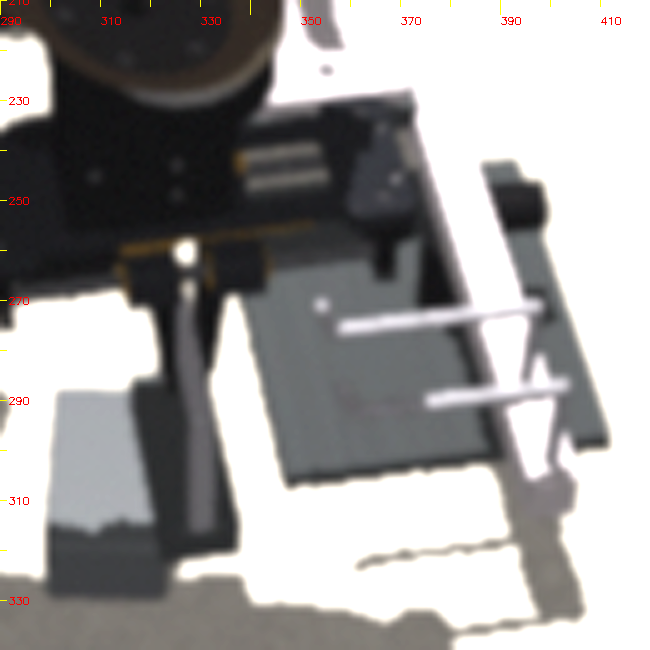

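View pics/l2.png

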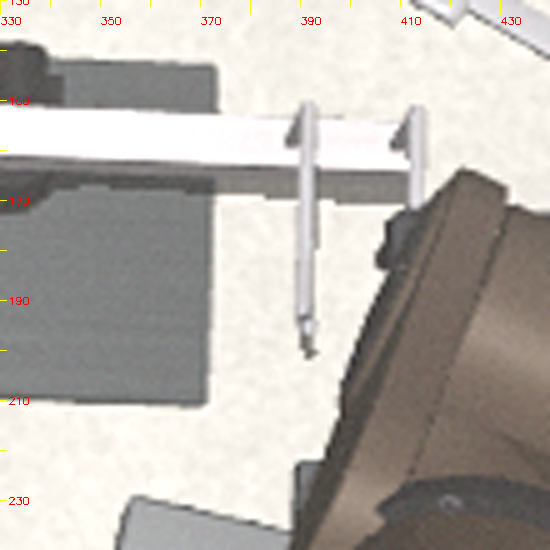

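Run:
```python
from h import *
o=observe();p=np.array(o['eef_pos']);R=np.array(o['tool_rot'])
for n,X in dict(NRb=(.018,.046,.077),NRt=(.018,.046,.053),FRt=(.018,-.046,.053),upN=(0,.045,.053)).items(): print(n,proj("side",p+R@np.array(X)))
s=cv2.imread("pics/side9.png")[245:335,300:350].astype(float)
g=np.clip((s-15)*2.5,0,255).astype(np.uint8)
cv2.imwrite("pics/l3.png",cv2.resize(g,None,fx=7,fy=7,interpolation=cv2.INTER_CUBIC))
```

```text
NRb [338.58199601 320.8288744 ]
NRt [338.63829982 314.18703994]
FRt [331.3000776  282.42672396]
upN [330.4145582  314.96075751]
```

View pics/l3.png

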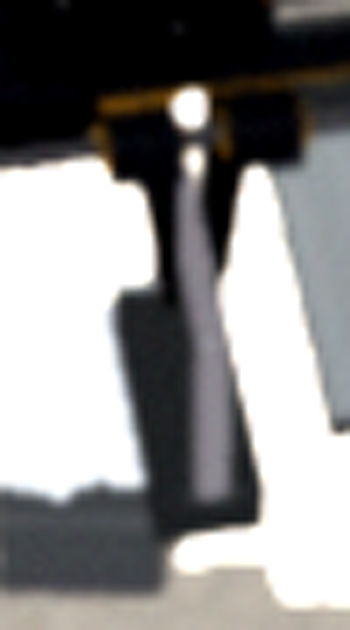

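The weight hangs level in the gripper, with its near upright's foot at (330,316) against (330.4,315) predicted. I adjust y, z and tilt at the staging point.

apply_moves(
  claw=[0,0,0,0,0,0,0,0],
  travel=[
    [0,-0.004,0.003],
    [0,-0.004,0.003],
    [0,-0.004,0.003],
    [0,-0.002,0.002],
    [0,0,0],
    [0,0,0],
    [0,0,0],
    [0,0,0],
  ],
  rotation=[
    [0.2,-0.2,0.3],
    [0.2,-0.2,0.3],
    [0.2,-0.2,0.3],
    [0,0,0.2],
    [0,0,0],
    [0,0,0],
    [0,0,0],
    [0,0,0],
  ],
)

```text
time: 26.5
eef_pos: [0.496, -0.1465, 0.1794]
tool_rot: [[0.999, -0.05, -0.002], [-0.05, -0.999, 0.0], [-0.002, -0.0, -1.0]]
force: [0.7, 0.3, -4.6]
grip_width: 0.0096
```

Run:
```python
from plan import *
rows([.608,-.1425,.1795],down(-2.8),10)
```

```text
total 0.11202234771189228 deg 0.13917170002623389
travel [[0.0112, -0.001, -0.0], [0.0112, -0.001, -0.0], [0.0112, -0.001, -0.0], [0.0112, -0.001, -0.0], [0.0112, -0.0009, -0.0], [0.0112, -0.0009, -0.0], [0.0112, -0.0009, -0.0], [0.0112, -0.0009, -0.0], [0.0112, -0.0009, -0.0], [0.0112, -0.0009, -0.0]]
rot [[-0.0, 0.01, -0.01], [-0.0, 0.01, -0.01], [-0.0, 0.01, -0.01], [-0.0, 0.01, -0.01], [-0.0, 0.01, -0.01], [-0.0, 0.01, -0.01], [-0.0, 0.01, -0.01], [-0.0, 0.01, -0.01], [-0.0, 0.01, -0.01], [-0.0, 0.01, -0.01]]
```

Half way in first, then I look.

apply_moves(
  claw=[0,0,0,0,0,0,0,0],
  travel=[
    [0.008,-0.001,0],
    [0.01,-0.001,0],
    [0.01,-0.001,0],
    [0.01,-0.001,0],
    [0.008,-0.001,0],
    [0,0,0],
    [0,0,0],
    [0,0,0],
  ],
  rotation=[
    [0,0,0],
    [0,0,0],
    [0,0,0],
    [0,0,0],
    [0,0,0],
    [0,0,0],
    [0,0,0],
    [0,0,0],
  ],
)

```text
time: 27.3
eef_pos: [0.5473, -0.1435, 0.179]
tool_rot: [[0.999, -0.049, -0.002], [-0.049, -0.999, 0.0], [-0.002, -0.0, -1.0]]
force: [0.3, 0.2, -5.3]
grip_width: 0.0095
```

Run:
```python
from plan import *
rows([.608,-.1425,.1795],down(-2.8),5)
from h import *
s=snapshot("side"); cv2.imwrite("pics/side10.png",s[:,:,::-1])
crop(s,310,230,110,110,6,"pics/n1.png")
```

```text
total 0.06073037766498185 deg 0.11910966327849073
travel [[0.0121, -0.0008, -0.0001], [0.0121, -0.0008, -0.0001], [0.0121, -0.0008, -0.0001], [0.0121, -0.0008, -0.0001], [0.0121, -0.0008, -0.0001]]
rot [[-0.0, 0.02, -0.01], [-0.0, 0.02, -0.01], [-0.0, 0.02, -0.01], [-0.0, 0.02, -0.01], [-0.0, 0.02, -0.01]]
```

View pics/n1.png

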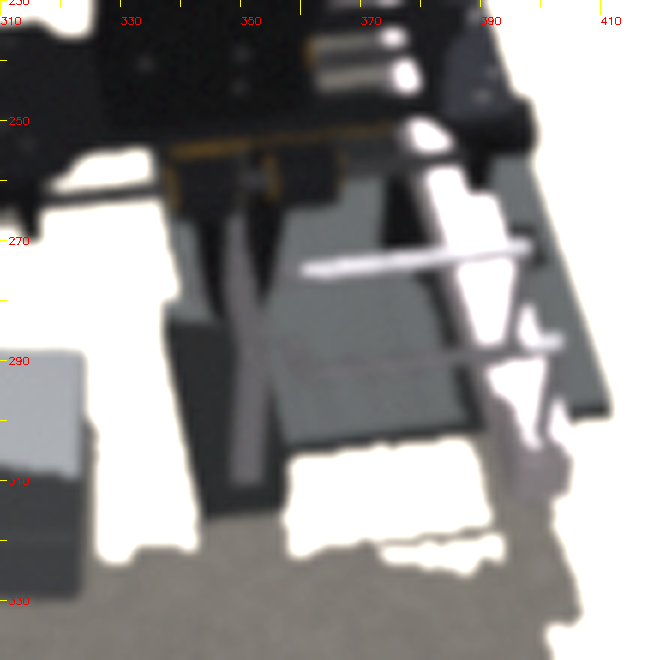

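The weight is level in front of the prongs. The near prong lies inside the handle window in y, and the clearances agree with the plan. I continue inward.

apply_moves(
  claw=[0,0,0,0,0,0,0,0],
  travel=[
    [0.008,0,0],
    [0.01,-0.001,0],
    [0.01,0,0],
    [0.01,0,0],
    [0.01,0,0],
    [0.006,0,0],
    [0,0,0],
    [0,0,0],
  ],
  rotation=[
    [0,0,0],
    [0,0,0],
    [0,0,0],
    [0,0,0],
    [0,0,0],
    [0,0,0],
    [0,0,0],
    [0,0,0],
  ],
)

```text
time: 28.15
eef_pos: [0.6063, -0.1454, 0.1787]
tool_rot: [[0.999, -0.05, -0.002], [-0.05, -0.999, 0.0], [-0.002, -0.0, -1.0]]
force: [-0.7, 0.6, -5.4]
grip_width: 0.0096
```

Run:
```python
from plan import *
rows([.608,-.1425,.1415],down(-2.8),5)
from h import *
s=snapshot("side"); cv2.imwrite("pics/side11.png",s[:,:,::-1])
crop(s,310,230,110,110,6,"pics/n2.png")
```

```text
total 0.03730651881368486 deg 0.12328129896615675
travel [[0.0003, -0.0006, 0.0074], [0.0003, -0.0006, 0.0074], [0.0003, -0.0006, 0.0074], [0.0003, -0.0006, 0.0074], [0.0003, -0.0006, 0.0074]]
rot [[-0.0, 0.02, -0.01], [-0.0, 0.02, -0.01], [-0.0, 0.02, -0.01], [-0.0, 0.02, -0.01], [-0.0, 0.02, -0.01]]
```

View pics/n2.png

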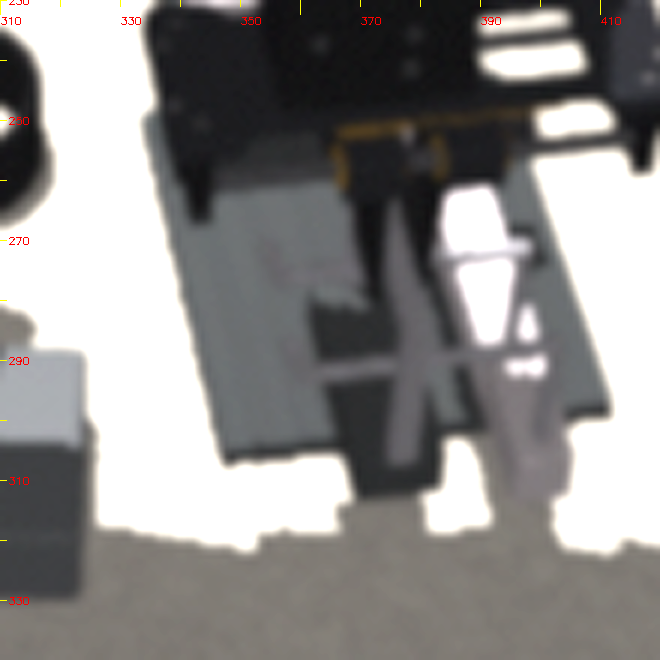

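The near prong at (361–390, 290) passes behind the near upright and through the window. I lower the weight.

apply_moves(
  claw=[0,0,0,0,0,0,0,0],
  travel=[
    [0.0005,-0.0005,0.004],
    [0.0005,-0.001,0.005],
    [0,-0.0005,0.005],
    [0,0,0.005],
    [0,0,0.005],
    [0,0,0.002],
    [0,0,0],
    [0,0,0],
  ],
  rotation=[
    [0,0,0],
    [0,0,0],
    [0,0,0],
    [0,0,0],
    [0,0,0],
    [0,0,0],
    [0,0,0],
    [0,0,0],
  ],
)

```text
time: 29.0
eef_pos: [0.6062, -0.1433, 0.15]
tool_rot: [[0.999, -0.05, -0.003], [-0.05, -0.999, 0.001], [-0.003, -0.001, -1.0]]
force: [-0.7, 0.4, -3.8]
grip_width: 0.0098
```

Run:
```python
from plan import *
rows([.608,-.1425,.1405],down(-2.8),5)
print(observe()['force'],observe()['wrist_torque'])
```

```text
total 0.0097131000895626 deg 0.2024430107120863
travel [[0.0004, -0.0002, 0.0019], [0.0004, -0.0002, 0.0019], [0.0004, -0.0002, 0.0019], [0.0003, -0.0002, 0.0019], [0.0003, -0.0002, 0.0019]]
rot [[-0.01, 0.04, -0.02], [-0.01, 0.04, -0.02], [-0.01, 0.04, -0.02], [-0.01, 0.04, -0.02], [-0.01, 0.04, -0.02]]
[-0.73663089  0.42963895 -3.80439821] [-0.06210743  0.06022228  0.0055524 ]
```

apply_moves(
  claw=[0,0,0,0,0,0,0,0],
  travel=[
    [0,0,0.002],
    [0,0,0.002],
    [0,0,0.002],
    [0,0,0.001],
    [0,0,0],
    [0,0,0],
    [0,0,0],
    [0,0,0],
  ],
  rotation=[
    [0,0,0],
    [0,0,0],
    [0,0,0],
    [0,0,0],
    [0,0,0],
    [0,0,0],
    [0,0,0],
    [0,0,0],
  ],
)

```text
time: 29.8
eef_pos: [0.6065, -0.1434, 0.143]
tool_rot: [[0.999, -0.05, -0.002], [-0.05, -0.999, 0.0], [-0.002, -0.0, -1.0]]
force: [0.5, 0.1, -5.0]
grip_width: 0.01
```

apply_moves(
  claw=[0,0,0,0,0,0,0,0],
  travel=[
    [0,0,0.0007],
    [0,0,0.0005],
    [0,0,0],
    [0,0,0],
    [0,0,0],
    [0,0,0],
    [0,0,0],
    [0,0,0],
  ],
  rotation=[
    [0,0,0],
    [0,0,0],
    [0,0,0],
    [0,0,0],
    [0,0,0],
    [0,0,0],
    [0,0,0],
    [0,0,0],
  ],
)

```text
time: 30.6
eef_pos: [0.6065, -0.1434, 0.1419]
tool_rot: [[0.999, -0.05, -0.002], [-0.05, -0.999, 0.0], [-0.002, -0.0, -1.0]]
force: [-0.5, 0.7, -5.0]
grip_width: 0.0096
```

Run:
```python
from plan import *
o=observe();print(o['eef_pos'],o['force'],o['wrist_torque'])
```

```text
[ 0.60652729 -0.14336735  0.14185139] [-0.53479975  0.74042784 -4.98444738] [-0.09318243  0.07266372 -0.01297552]
```

apply_moves(
  claw=[0,0,0,0,0,0,0,0],
  travel=[
    [0,0,0.0006],
    [0,0,0.0006],
    [0,0,0],
    [0,0,0],
    [0,0,0],
    [0,0,0],
    [0,0,0],
    [0,0,0],
  ],
  rotation=[
    [0,0,0],
    [0,0,0],
    [0,0,0],
    [0,0,0],
    [0,0,0],
    [0,0,0],
    [0,0,0],
    [0,0,0],
  ],
)

```text
time: 31.4
eef_pos: [0.6065, -0.1434, 0.1406]
tool_rot: [[0.999, -0.05, -0.002], [-0.05, -0.999, 0.0], [-0.002, -0.0, -1.0]]
force: [0.8, 0.6, -5.5]
grip_width: 0.0099
```

Run:
```python
from plan import *
o=observe();print(o['eef_pos'],o['force'],o['wrist_torque'])
```

```text
[ 0.60654064 -0.14338564  0.14055415] [ 0.77524044  0.63144611 -5.506164  ] [-0.03172869  0.04350265 -0.00206094]
```

apply_moves(
  claw=[0,0,0,0,0,0,0,0],
  travel=[
    [0,0,0.0006],
    [0,0,0.0004],
    [0,0,0],
    [0,0,0],
    [0,0,0],
    [0,0,0],
    [0,0,0],
    [0,0,0],
  ],
  rotation=[
    [0,0,0],
    [0,0,0],
    [0,0,0],
    [0,0,0],
    [0,0,0],
    [0,0,0],
    [0,0,0],
    [0,0,0],
  ],
)

```text
time: 32.2
eef_pos: [0.6066, -0.1434, 0.1404]
tool_rot: [[0.999, -0.05, -0.001], [-0.05, -0.999, 0.0], [-0.001, -0.0, -1.0]]
force: [-2.1, 0.3, -1.6]
grip_width: 0.0094
```

Run:
```python
from plan import *
o=observe();print(o['eef_pos'],o['force'],o['wrist_torque'])
```

```text
[ 0.60661184 -0.14339114  0.14039571] [-2.05445038  0.31815674 -1.55517748] [-0.05919243  0.21388785  0.00892599]
```

Contact came at the expected height. I press on slightly, check, then release.

apply_moves(
  claw=[0,0,0,0,0,0,0,0],
  travel=[
    [0,0,0.0004],
    [0,0,0.0003],
    [0,0,0],
    [0,0,0],
    [0,0,0],
    [0,0,0],
    [0,0,0],
    [0,0,0],
  ],
  rotation=[
    [0,0,0],
    [0,0,0],
    [0,0,0],
    [0,0,0],
    [0,0,0],
    [0,0,0],
    [0,0,0],
    [0,0,0],
  ],
)

```text
time: 33.0
eef_pos: [0.6066, -0.1434, 0.1403]
tool_rot: [[0.999, -0.05, -0.001], [-0.05, -0.999, -0.0], [-0.001, 0.0, -1.0]]
force: [-1.6, 0.7, 0.0]
grip_width: 0.0095
```

Run:
```python
from plan import *
o=observe();print(o['eef_pos'],o['force'],o['wrist_torque'])
from h import *
s=snapshot("side"); cv2.imwrite("pics/side12.png",s[:,:,::-1])
crop(s,310,230,110,110,6,"pics/n3.png")
```

```text
[ 0.60660039 -0.14338382  0.14034197] [-1.62900765  0.68835811  0.03870303] [-0.01907701  0.34504479 -0.01783781]
```

View pics/n3.png

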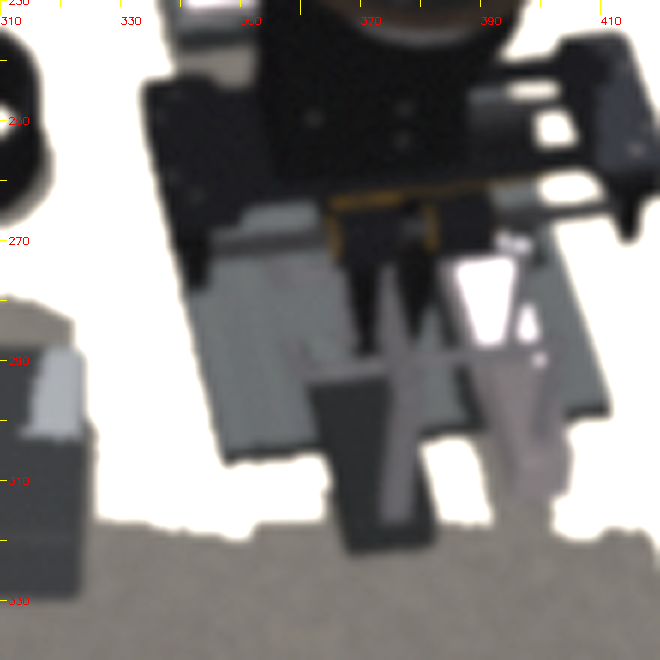

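The hook now carries the full weight, and the bar rests at prong level. I open gradually.

apply_moves(
  claw=[0.12,0.14,0.17,0.2,0.25,0.3,0.3,0.3],
  travel=[
    [0,0,0],
    [0,0,0],
    [0,0,0],
    [0,0,0],
    [0,0,0],
    [0,0,0],
    [0,0,0],
    [0,0,0],
  ],
  rotation=[
    [0,0,0],
    [0,0,0],
    [0,0,0],
    [0,0,0],
    [0,0,0],
    [0,0,0],
    [0,0,0],
    [0,0,0],
  ],
)

```text
time: 33.85
eef_pos: [0.6078, -0.1438, 0.1407]
tool_rot: [[0.999, -0.05, 0.002], [-0.05, -0.999, -0.001], [0.002, 0.001, -1.0]]
force: [-0.2, 0.4, 0.0]
grip_width: 0.0285
```

apply_moves(
  claw=[0.3,0.3,0.3,0.3,0.3,0.3,0.3,0.3],
  travel=[
    [0,0,-0.002],
    [0,0,-0.004],
    [0,0,-0.008],
    [0,0,-0.012],
    [0,0,-0.015],
    [0,0,-0.02],
    [0,0,-0.02],
    [0,0,-0.02],
  ],
  rotation=[
    [0,0,0],
    [0,0,0],
    [0,0,0],
    [0,0,0],
    [0,0,0],
    [0,0,0],
    [0,0,0],
    [0,0,0],
  ],
)

```text
time: 34.65
eef_pos: [0.6069, -0.1435, 0.2481]
tool_rot: [[0.999, -0.05, 0.0], [-0.05, -0.999, -0.0], [0.0, 0.0, -1.0]]
force: [0.0, -0.5, -0.5]
grip_width: 0.0281
```

apply_moves(
  claw=[0.3,0.3,0.3,0.3,0.3,0.3,0.3,0.3],
  travel=[
    [-0.01,0,-0.02],
    [-0.02,0,-0.01],
    [-0.03,0,0],
    [-0.03,0,0],
    [-0.03,0,0],
    [-0.03,0,0],
    [-0.02,0,0],
    [0,0,0],
  ],
  rotation=[
    [0,0,0],
    [0,0,0],
    [0,0,0],
    [0,0,0],
    [0,0,0],
    [0,0,0],
    [0,0,0],
    [0,0,0],
  ],
)

```text
time: 35.45
eef_pos: [0.4316, -0.1343, 0.2898]
tool_rot: [[0.999, -0.049, 0.014], [-0.049, -0.999, -0.006], [0.015, 0.006, -1.0]]
force: [0.8, 0.2, 0.3]
grip_width: 0.0285
```

Run:
```python
from plan import *
o=observe();print(o['eef_pos'],o['force'],o['grip_width'])
from h import *
s=snapshot("side"); cv2.imwrite("pics/side13.png",s[:,:,::-1]);t=snapshot("top"); cv2.imwrite("pics/top13.png",t[:,:,::-1])
crop(s,320,180,110,150,4,"pics/o1.png");crop(t,235,130,190,90,4,"pics/o2.png")
```

```text
[ 0.43160055 -0.13425776  0.28979678] [0.77552289 0.19522115 0.2990188 ] 0.02847958226519709
```

View pics/o1.png

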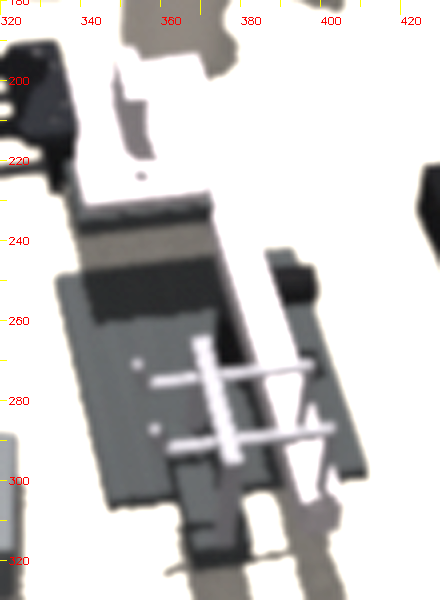

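View pics/o2.png

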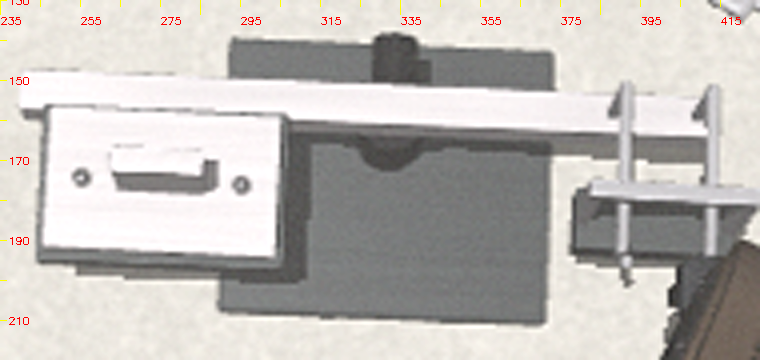

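The bar lies across both prongs, at side (371–378, 265–295) and top row ~178. The plate is flat with both pins in its holes. I'll let it settle, then do a full check.

apply_moves(
  claw=[0.3,0.3,0.3,0.3,0.3,0.3,0.3,0.3],
  travel=[
    [-0.005,0,-0.005],
    [0,0,0],
    [0,0,0],
    [0,0,0],
    [0,0,0],
    [0,0,0],
    [0,0,0],
    [0,0,0],
  ],
  rotation=[
    [0,0,0],
    [0,0,0],
    [0,0,0],
    [0,0,0],
    [0,0,0],
    [0,0,0],
    [0,0,0],
    [0,0,0],
  ],
)

```text
time: 36.35
eef_pos: [0.4311, -0.1347, 0.2947]
tool_rot: [[0.999, -0.048, 0.015], [-0.048, -0.999, -0.006], [0.015, 0.005, -1.0]]
force: [-0.4, 0.5, 0.1]
grip_width: 0.0285
```

Run:
```python
from h import *
s=snapshot("side");a=cv2.imread("pics/side13.png")[:,:,::-1]
cv2.imwrite("pics/side14.png",s[:,:,::-1]);print("mean diff hook region",np.abs(s[255:325,360:405].astype(int)-a[255:325,360:405]).mean())
t=snapshot("top");cv2.imwrite("pics/top14.png",t[:,:,::-1])
# plate height: holes seen in both views
import m1
for pt,ps in (((255,174),(None)),): pass
```

```text
mean diff hook region 0.46825396825396826
```

View pics/side14.png

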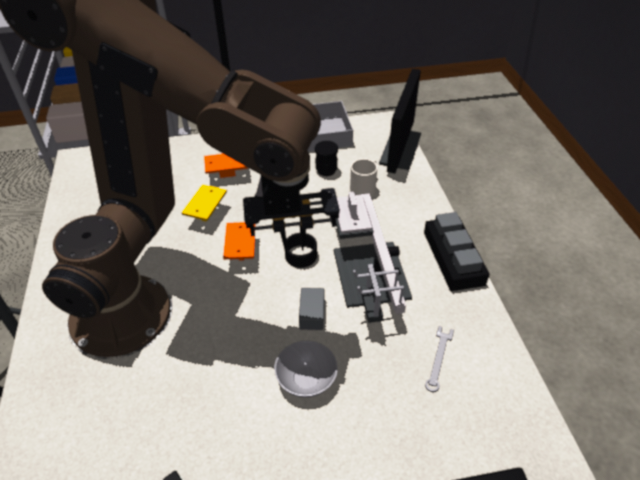

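View pics/top14.png

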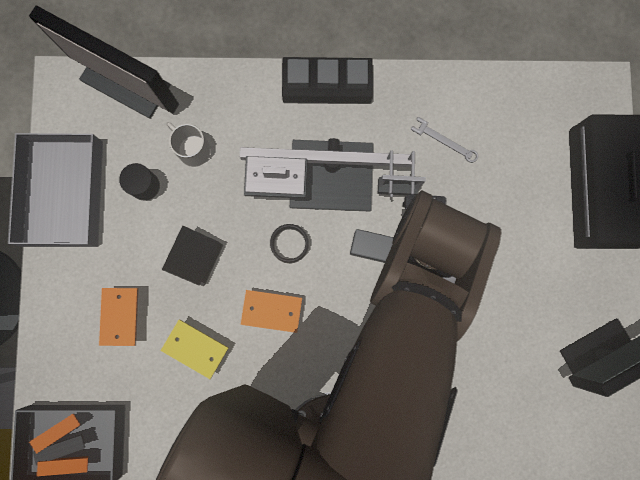

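Both pictures show the plate home at top (275,176) and the weight hanging still at side (375,285). The bystanders and look-alikes haven't moved, and the gripper is clear. I hand in.

```bash
python3 -c "
from cell import *
print(hand_in())"
```

```text
the job is handed in; nothing more can be done
None
```

The job is handed in at about 36.5 s: the camera plate is on the deck and the counterweight hangs on the hook. The plate went first, then the weight.

**Plate:** I gripped it by its rib, lifted it square off the rest and lowered it over the pins. It met the deck with the TCP at z = 0.1184, where 0.1185 was expected. The final top view shows both pins in the holes and even margins around the plate. I judged it flat from that contact height and the pictures, and did not measure its height again after letting go.

**Counterweight:** I carried it in from the hook's open ends, and it met the prongs at the expected height. The pull on the gripper had dropped to 0 N before I released. The last pictures show the bar across both prongs, and the hook area did not change between the two side views taken about 1 s apart.

**Other things:** The bystanders and the orange and yellow look-alikes look unmoved in both final pictures, except that the arm hid part of the battery from above. The gripper was clear of everything.

**What went wrong or disagreed:**
- **Early contact:** on the first descent the arm overshot by about 8 mm and the fingertips pressed on the plate, still on its rest, with about 22 N. I backed off and re-centred before gripping.
- **Camera mismatch:** the two cameras differed by a steady 2–3 mm. I settled the deck alignment with the side view and the force readings.

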